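# Send the waiting mould home in the depositor and hold it on the stop

### The job

A chocolate-bar mould is waiting in the slide of the bench depositor, held back by the black-knobbed stop pin. Draw the pin straight up out of its bore and stand it in the open notch of the bracket on the slide's side rail, shoulder down on the bracket, and let go of it. Then push the mould along the slide from its outer end, against the sprung start plunger, until its front is pressed firmly on the two stop pads, and finish while still holding it pressed there (do not back off: the plunger would push it out again), leaving the other things on the bench where they are and without ramming the stop.

Things in the scene. Friction and masses are not known exactly. Their poses are not given: they have to be found in the camera images.
- depositor: steel bench depositor with its mould slide, fixed. Origin on the bench under the stop-pin bore, on the slide's centre line. y runs along the slide; the mould is pushed towards -y, where the machine stands; x points across. Side rails 4 mm thick, inner faces at x = +-69.5 mm, top at z = 74, from y = -195 to +380; the outer (+y) end is open
- bore (a point): mouth of the stop-pin bore (vertical, 13.5 mm wide, 38 deep) at z = 58 mm on the slide's centre line, axes as the depositor's. The mould runs on two strips, 20 mm wide, at x = +-50 mm, top at z = 60
- head_edge (a point): lower front edge of the machine's head, which overhangs the slide from here towards -y (170 mm wide, its keypad 10 mm proud): 125 mm to -y of the bore, z = 205 mm; behind it the nozzles hang down to z = 118 mm
- stop_pin: steel stop pin with a black knob, 180 g, upright in the bore at the start. Origin at the centre of its shoulder's underside (at the start on the bore's mouth, z = 58 mm), z up along the pin. Below: spigot 12 mm thick, 32 long, bevelled foot. Above: body 26 mm thick, 34 high, a neck, then the knob 30 mm thick from z = 40 to 66
- pin_knob (a point): middle of the stop pin's knob (30 mm thick, 26 high), 53 mm above the pin's origin
- park_bracket: aluminium bracket clamped to the outside of the slide's +x side rail (somewhere along it), fixed, axes parallel to the depositor's; origin on the bench on the slide's centre line. Two prongs stand out to +x with a slot between them, 16 mm wide, closed at x = 99.5 mm, open at its outer end x = 137; prongs 18 mm wide, 12 thick, top at z = 66
- notch (a point): middle of the slot at the height of the prongs' top (x = 110 mm, z = 66 mm in the bracket's frame): the pin's origin (shoulder) comes to rest here, the spigot hanging in the slot; axes as the bracket's, the slot opens to +x
- mould: white rigid bar mould with 2 x 4 open cells, 135 (x) x 275 (y) x 24 mm high, 0.3 to 0.55 kg, lying flat on the slide strips, long way along the slide. Origin at the centre of its underside, its y axis as the depositor's. 2 mm of play to each side rail
- mould_front (a point): middle of the mould's leading end face (its -y end, towards the machine), half way up
- mould_back (a point): middle of the mould's outer end face (its +y end), half way up: the plain flat face to push on, free behind
- end_stop: fixed steel beam across the slide's inner end with two 20 mm pads at x = +-45 mm (depositor frame), the hard stop. Its origin and axes are the depositor's
- stop_face (a point): point midway between the two pads' faces, at y = -180 mm, z = 72 mm in the depositor's frame; axes as the depositor's. The mould is home when its front meets this plane
- start_plunger (a joint): how far the sprung start plunger (a 14 mm steel pin with a round nose, between the pads) is pressed in, in m: 0 free, when its nose stands 18 mm proud of the pads; 0.018 when the mould is on the pads. Spring: 2.4 N at first touch, 8.5 N at the stop; sliding friction of the mould on its slippery strips adds 1 to 2 N
- mixing_bowl: steel mixing bowl, 150 mm across, 70 high, beyond the slide (a bystander)
- scraper: wide scraper with a wooden handle, 200 x 75 x 16 mm, lying flat along the robot's side of the slide (a bystander)
- palette_knife: spatula lying flat left of the slide's outer end (a bystander)
- nut_jar: glass jar, 80 mm across, 90 high, beyond the slide's outer end (a bystander)
- piping_nozzle: small steel cone, 28 mm across, 42 high, near the far side of the slide (a bystander)
- praline_cutter: plain aluminium cylinder, 44 mm across, 35 high, near the robot's side of the slide (a bystander)
Not all that is in view belongs to the job. What is meant by the stop_pin is not orange or yellow, and is the smaller of those in its own colour.

How it is judged (in metres and radians):
On the way, in this order (a step that is already met when the one before it is completed fails the run):
1. the stop pin stands in the bracket's notch, shoulder on the prongs, let go (horizontal distance between stop_pin and notch below 0.018 m and y of stop_pin in the frame of notch between -0.005 and 0.005 m and z of stop_pin in the frame of notch between -0.003 and 0.003 m and angle between stop_pin's own z axis and vertical below 0.12 rad and contact force between stop_pin and the arm below 0.2 N and contact force between stop_pin and the fingers below 0.2 N and linear speed of stop_pin below 0.02 m/s), for 0.3 s.
2. the mould is pressed on both stop pads against the sprung plunger by the robot (value of joint start_plunger above 0.016 m and contact force between mould and end_stop above 2 N and y of mould_front in the frame of stop_face below 0.002 m and angle between mould's own z axis and vertical below 0.03 rad and angle between the y axis of mould and the y axis of depositor, either way round below 0.03 rad and z of mould in the frame of depositor below 0.063 m and (contact force between mould and the fingers above 3 N or contact force between mould and the arm above 3 N)), for 0.3 s.
At the end, for the whole second after the job is handed in: Pin upright in the notch (shoulder within 3 mm of the prongs' top, 5 mm across, 18 mm along), untouched; mould flat, front within 2 mm of the pads, plunger in 16 mm or more, mould on the stop with over 2 N, robot still pressing it with over 3 N; bystanders within 20 mm (all of step 1 and all of step 2); the arm keeps its last pose, push and grip.
It fails at once if a bystander was moved more than 20 mm (distance of any of mixing_bowl, scraper, palette_knife, nut_jar, piping_nozzle, praline_cutter from where it was at the start of the episode above 0.02 m).
It fails at once if the mould was rammed into the stop (more than 60 N) (contact force between mould and end_stop above 60 N).
It also fails if it takes over 67 s, if anything falls off the work surface, if the arm or the gripper's body presses on something with over 40 N, if the wrist force passes 120 N, or if a joint passes its speed limit or range.

### The arm

A 6-joint arm with a two-finger parallel gripper is mounted at the origin on the work surface. World frame = base frame: x ahead of the robot, y to its left, z up, the work surface at z = 0. Lengths are in m, angles in degrees, forces in N, time in s.
With the tool pointing down it reaches from about 0.4 to 0.825 m from the base axis. Payload 7 kg.
Tool frame: the origin (TCP) lies at the very end of the fingers, on their centre line; the grasp point (between the pads) lies 19 mm behind it; y points along the fingers, x is the direction in which the jaws open and shut, and the axes are right-handed (so a half turn about y gives the same grasp; the last joint's range is limited). The gripper opens to 88 mm and grips with 3 to 60 N. Pads are 19 mm wide; open, the fingers measure 130 mm over their backs; the gripper's body (78 mm by 193 mm) begins 47 mm behind the grasp point.
Start: joints at [87.726, 20.546, 0.682, 0, -70.136, -16.507], TCP at [0.217, 0.639, 0.191] pointing down, gripper open.
Joint ranges: [-176.03, 176.03], [-82.01, 121.73], [-58.28, 71.71], [-173.87, 95.51], [-174.79, -0.11], [-173.66, 173.66]. Speed limits (degrees/s): [136.94, 136.94, 172.46, 180, 180, 180].

### API

Orientations are given as [roll, pitch, yaw] about the fixed x, y, z axes, in that order (R = Rz(yaw) Ry(pitch) Rx(roll)).
In Python, from plant import ctrl gives the robot as it stands.
- The arm moves only by the shell command python3 -m crank 'ROWS'. ROWS is JSON, a list that holds one entry, the list of rows, each a list of 5 numbers: the closure, from -1 (fully open) to 1 (shut), then the shift along the tool's x, y, z in mm, then the turn about the tool's y in rad. In form: [[[claw, x, y, z, turn], ...]]. A call has 1 to 12 rows; each row is the pose to reach, as a shift and turn from the pose commanded when the call began, along the tool's axes at that moment; what a row does not reach only later rows make up. A row lasts 1/8 s, in which the tool goes at most 62.5 mm and 10.7 degrees, less where a joint would pass 70% of its speed; a pose out of reach is approached as far as the arm can. A call with a gripper value outside its range is refused whole. The fingers move at their own pace and stop on an object; the grip force is fixed at half the most. Time passes only in rows, so rows that repeat a pose let the fingers close. It gives the time, the measured TCP pose, the force and the opening at its end, in the units of the state.
- ctrl.get_obs(): the state, without advancing time (a new reading comes with each control period).
- ctrl.snapshot(name): name is "scene" or "top"; returns the picture (480x640x3 uint8, red, green, blue); there is no depth.
- ctrl.camera_model(name): a dict with "fx", "fy", "cx", "cy" (pixels), "dist_coeffs" ([k1, k2, p1, p2, k3] as OpenCV has them; the pictures are not rectified), "origin" and "orientation" of the camera in the world. Camera axes: x right, y down, z forward; pixel columns grow to the right and rows downward; lengths in m; the calibration is good to about 2 mm. A picture is of the moment at which its call begins. camera_model takes no time and is no camera call.
- ctrl.close_job(): hands the job in, once; it reports no verdict.
Trained networks look in the newest picture that a camera, given by its name, has taken for a name from the list of things; names that differ only in an ending like _2 or _b are one class to them, and where a whole thing is asked for, a point or a joint stands for the part that bears it (a point fixed in the world has none). Each returns a list of dicts, best first, with "confidence" (0 to 1); they miss things now and then, are a little off and sometimes report something else, mostly with a low value. They report only what shows in the picture. A call takes as long as a camera call. They do not tell look-alikes from the thing itself.
- ctrl.find_in(camera, name): "extent" ([left, top, width, height] in pixels, round what is visible of it).
The state is a dict: "clock": time; "joint_pos": joint angles; "qvel": joint speeds; "tau": joint torques, N m; "tool_pos": TCP position; "orientation": TCP orientation; "force": force on the tool from outside, world axes, zero at the start; "moment": the same for the moment, N m; "opening": finger opening in m.
Only numpy, scipy, OpenCV 4.12 (cv2) and the standard library are available. Lean on these libraries where they do the work, as an engineer would, in place of code of your own. Each camera call takes 0.05 s, during which the arm holds its last target.

## Working session

There is one attempt and no reset: what is moved stays moved. The work goes in short steps, Python scripts to look and compute and a shell command to move; the robot and the scene stay as the last step left them, time stands still between calls to the robot, and variables do not carry over. Pictures are saved under pics/ and viewed, and the job is handed in when it is done.

```bash
ls; mkdir -p pics; python3 - <<'E'
from plant import ctrl
import cv2
print(ctrl.get_obs())
for n in ("scene","top"):
    im=ctrl.snapshot(n); cv2.imwrite(f"pics/{n}0.png",im[:,:,::-1]); print(n,ctrl.camera_model(n))
    for t in ("stop_pin","park_bracket","mould","depositor","mixing_bowl","scraper","nut_jar","piping_nozzle","praline_cutter","palette_knife","end_stop"):
        print(t,[(d["extent"],round(d["confidence"],2)) for d in ctrl.find_in(n,t)])
E
```

```text
pics
{'clock': 0.0, 'joint_pos': array([ 8.77271790e+01,  2.05916029e+01,  6.32224231e-01, -1.92719770e-02,
       -7.01346307e+01, -1.65071097e+01]), 'qvel': array([ 0.05803416, -0.08842378, -0.06544486, -0.05764643, -0.03888098,
        0.03079747]), 'tau': array([-9.24944325e-04, -5.82721531e+01,  2.93044871e+01,  6.99722081e+00,
        6.80449579e-03, -1.75606833e-04]), 'tool_pos': array([0.2171625 , 0.63852814, 0.18971173]), 'orientation': array([-8.99906562e+01, -9.52826120e-02, -1.08786502e+02]), 'force': array([ 0.07559609,  1.45206099, -0.58408552]), 'moment': array([-0.00208173,  0.03699321,  0.01561856]), 'opening': 0.08787523422786155}
scene {'fx': 475.64946727149993, 'fy': 475.64946727149993, 'cx': 321.3585483374035, 'cy': 230.84174183139052, 'dist_coeffs': array([-0.04585871,  0.        ,  0.        ,  0.        ,  0.        ]), 'origin': array([ 1.21573456, -0.18260787,  0.7961219 ]), 'orientation': array([-131.42174623,    0.34088563,   60.76698231])}
stop_pin [([256.7, 311.7, 26.6, 53.6], 0.81), ([220.6, 263.1, 17.3, 33.1], 0.79), ([236.2, 215.8, 12.4, 35.2], 0.77),
[... 955 characters left out ...]
, 0.16602872, 1.12549399]), 'orientation': array([-171.20211684,   -1.44272487,  -90.64827626])}
stop_pin [([379.0, 331.8, 25.8, 21.7], 0.81), ([392.6, 238.8, 18.6, 16.4], 0.7), ([346.7, 316.0, 20.2, 16.2], 0.68), ([378.9, 149.8, 20.9, 28.0], 0.66)]
park_bracket [([328.8, 180.3, 24.9, 29.7], 0.88)]
mould [([250.5, 202.9, 139.1, 76.9], 0.56)]
depositor []
mixing_bowl [([237.3, 118.8, 68.9, 68.3], 0.71)]
scraper [([282.0, 279.4, 35.8, 78.9], 0.82), ([428.9, 174.7, 12.6, 12.5], 0.63)]
nut_jar [([163.6, 176.3, 42.0, 36.8], 0.61), ([323.4, 176.6, 26.6, 35.0], 0.31)]
piping_nozzle [([255.2, 204.3, 136.7, 77.4], 0.61)]
praline_cutter [([404.8, 300.5, 22.6, 18.8], 0.66)]
palette_knife []
end_stop []
```

View pics/scene0.png

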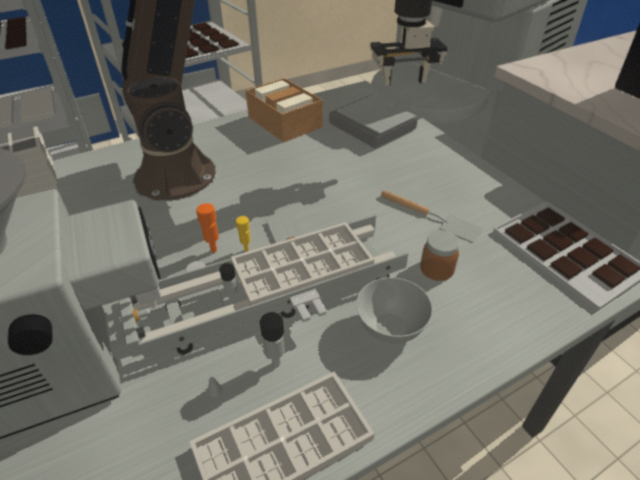

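View pics/top0.png

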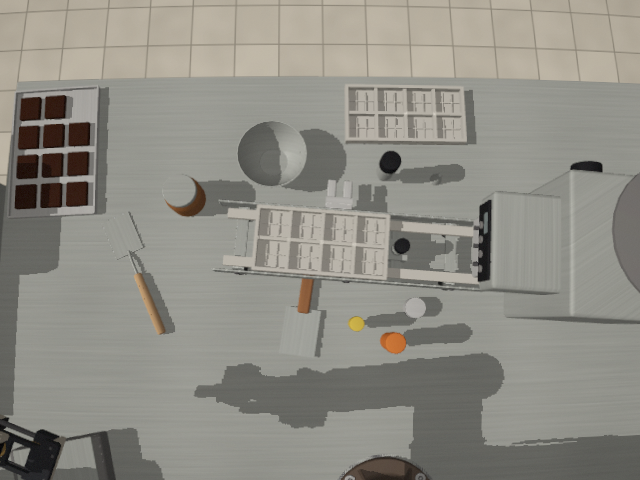

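Pin candidates: orange (scene 207,228), yellow (243,232), large black (272,335; top 390,162) and small black standing in the slide (228,275; top 402,246). I choose the small black one and check it in a crop.

```bash
cat > h.py <<'E'
import numpy as np, cv2
from scipy.spatial.transform import Rotation as R
from scipy.optimize import least_squares
from plant import ctrl
def proj(n,P):
    m=ctrl.camera_model(n); Rc=R.from_euler('xyz',m['orientation'],degrees=True).as_matrix()
    Rw=Rc.T; t=-Rw@np.array(m['origin'])
    K=np.array([[m['fx'],0,m['cx']],[0,m['fy'],m['cy']],[0,0,1]])
    p,_=cv2.projectPoints(np.atleast_2d(np.array(P,float)),cv2.Rodrigues(Rw)[0],t,K,np.array(m['dist_coeffs']))
    return p.reshape(-1,2)
def back(n,uv,z):
    m=ctrl.camera_model(n); Rc=R.from_euler('xyz',m['orientation'],degrees=True).as_matrix()
    K=np.array([[m['fx'],0,m['cx']],[0,m['fy'],m['cy']],[0,0,1]])
    q=cv2.undistortPoints(np.array(uv,float).reshape(-1,1,2),K,np.array(m['dist_coeffs'])).reshape(-1,2)
    d=np.c_[q,np.ones(len(q))]@Rc.T; o=np.array(m['origin'])
    return o+d*((z-o[2])/d[:,2])[:,None]
E
python3 - <<'E'
import cv2
im=cv2.imread('pics/top0.png')
cv2.imwrite('pics/topcrop.png',cv2.resize(im[165:300,300:500],None,fx=4,fy=4,interpolation=cv2.INTER_CUBIC))
cv2.imwrite('pics/topcrop2.png',cv2.resize(im[165:300,205:405],None,fx=4,fy=4,interpolation=cv2.INTER_CUBIC))
im=cv2.imread('pics/scene0.png')
cv2.imwrite('pics/scenecrop.png',cv2.resize(im[210:360,110:310],None,fx=4,fy=4,interpolation=cv2.INTER_CUBIC))
E
```

```text
(no output)
```

View pics/topcrop.png

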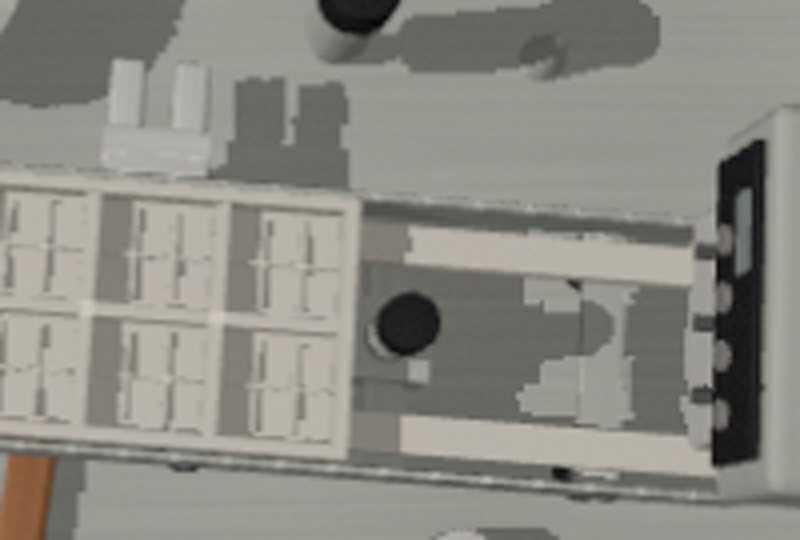

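View pics/topcrop2.png

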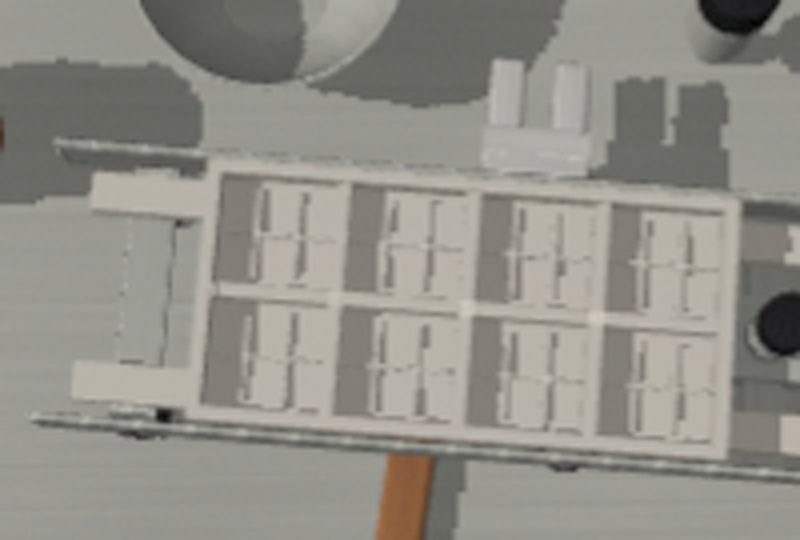

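View pics/scenecrop.png

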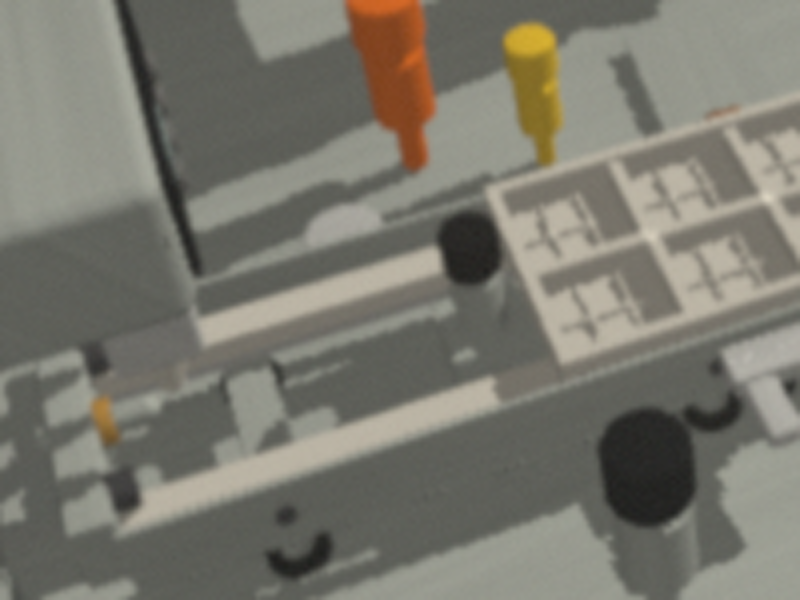

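The crop shows the small black-knobbed pin, upright between the strips in front of the mould (top knob centre ≈ 402.2,245.8). The large black one stands outside the slide. Now fit the poses.

```bash
cat > fit.py <<'E'
from h import *
def c1(x,y): return ((x+.5)/4-.5+300,(y+.5)/4-.5+165)
def c2(x,y): return ((x+.5)/4-.5+205,(y+.5)/4-.5+165)
def cs(x,y): return ((x+.5)/4-.5+110,(y+.5)/4-.5+210)
# (camera, pixel, local xyz fn of (my,by))
obs=[('top',c1(409,323),lambda m,b:(0,0,.124),3),
('scene',cs(471,232),lambda m,b:(0,0,.124),1),
('top',c1(358,197),lambda m,b:(.0675,m-.1375,.084),1),
('top',c1(346,457),lambda m,b:(-.0675,m-.1375,.084),1),
('top',c2(207,158),lambda m,b:(.0675,m+.1375,.084),1),
('top',c2(188,415),lambda m,b:(-.0675,m+.1375,.084),1),
('scene',cs(489,187),lambda m,b:(-.0675,m-.1375,.084),1),
('scene',cs(562,365),lambda m,b:(.0675,m-.1375,.084),1),
('top',c2(57,143),lambda m,b:(.0715,.380,.074),1),
('top',c2(33,418),lambda m,b:(-.0715,.380,.074),1),
('top',c1(112,60),lambda m,b:(.137,b+.026,.066),1),
('top',c1(144,60),lambda m,b:(.137,b+.008,.066),1),
('top',c1(178,63),lambda m,b:(.137,b-.008,.066),1),
('top',c1(210,63),lambda m,b:(.137,b-.026,.066),1)]
def world(p,L):
    c,s=np.cos(p[2]),np.sin(p[2]); L=np.array(L)
    return np.array([p[0]+c*L[0]-s*L[1],p[1]+s*L[0]+c*L[1],L[2]])
def f(p,full=False):
    r=[]
    for n,uv,l,w in obs:
        r.append((proj(n,world(p,l(p[3],p[4])))[0]-uv)*(1 if full else w))
    return np.array(r) if full else np.ravel(r)
if __name__=='__main__':
    s=least_squares(f,[.43,0.,0,.16,.1],loss='soft_l1')
    print(s.x.round(4),np.degrees(s.x[2])); print(f(s.x,True).round(1))
    p=s.x
    for nm,L in dict(bore=(0,0,.058),notch=(.11,p[4],.066),mback=(0,p[3]+.1375,.072),mfront=(0,p[3]-.1375,.072),stop=(0,-.18,.072),home_back=(0,.095,.072),head=(0,-.125,.205)).items(): print(nm,world(p,L).round(4))
    np.save('pose.npy',p)
    print('knob top backproj',back('top',[obs[0][1]],.124),back('scene',[obs[1][1]],.124))
E
python3 fit.py
```

```text
[ 0.5526 -0.0285 -0.0875  0.1596  0.1288] -5.012553794489851
[[ 0.3 -0.2]
 [-0.  -0.2]
 [ 0.4  0.8]
 [-0.2  1. ]
 [ 0.3 -0. ]
 [-1.2  0.9]
 [-0.6  0.4]
 [ 0.6  0.3]
 [-1.1 -0.2]
 [-2.5 -0.7]
 [ 0.  -0.4]
 [ 0.5  0.3]
 [-0.5  0.2]
 [-0.   0.9]]
bore [ 0.5526 -0.0285  0.058 ]
notch [0.6735 0.0902 0.066 ]
mback [0.5786 0.2675 0.072 ]
mfront [ 0.5546 -0.0065  0.072 ]
stop [ 0.5369 -0.2078  0.072 ]
home_back [0.5609 0.0661 0.072 ]
head [ 0.5417 -0.153   0.205 ]
knob top backproj [[ 0.55220094 -0.02799761  0.124     ]] [[ 0.55307061 -0.02859011  0.124     ]]
```

Poses fit to within about 1 px: depositor at (0.5526, -0.0285), yaw -5°. Next is a helper that turns a world target into tool shifts.

```bash
cat > go.py <<'E'
import sys
from fit import *
p=np.load('pose.npy')
def to(lx,ly,z,yawdep):
    "target in depositor frame; yawdep = tool yaw rel. depositor (deg)"
    o=ctrl.get_obs(); Rt=R.from_euler('xyz',o['orientation'],degrees=True).as_matrix()
    w=world(p,(lx,ly,z)); d=Rt.T@(w-o['tool_pos'])*1000
    yaw=np.degrees(np.arctan2(Rt[1,0],Rt[0,0])); dy=(yawdep+np.degrees(p[2])-yaw+180)%360-180
    c,s=np.cos(p[2]),np.sin(p[2]); q=o['tool_pos'][:2]-p[:2]
    print('shift',d.round(1),'turn',round(-np.radians(dy),3),'| local now',(c*q[0]+s*q[1]).round(4),(-s*q[0]+c*q[1]).round(4),o['tool_pos'][2].round(4),'yawdep',(yaw-np.degrees(p[2])).round(2),'tilt',np.degrees(np.arccos(-Rt[2,1])).round(2),'F',o['force'].round(1),'open',round(o['opening'],4),'t',round(o['clock'],2),'j',np.round(o['joint_pos']))
if __name__=='__main__': to(*map(float,sys.argv[1:5]))
E
python3 go.py 0 0 .19 180
```

```text
shift [524.    0.7 532.4] turn 1.331 | local now -0.3923 0.6357 0.1906 yawdep -103.77 tilt 0.0 F [-1.   0.4 -1. ] open 0.0873 t 1.2 j [ 88.  21.   1.  -0. -70. -17.]
```

```bash
python3 -m crank '[[[-1,43,0,44,0.11],[-1,86,0,88,0.22],[-1,130,0,132,0.33],[-1,173,0,176,0.44],[-1,217,0,220,0.55],[-1,260,0,264,0.66],[-1,304,0,309,0.77],[-1,348,0,353,0.88],[-1,391,0,398,0.99],[-1,435,0,442,1.1],[-1,479,0,487,1.22],[-1,524,0,532,1.331]]]'; python3 go.py 0 0 .092 180
```

```text
clock: 2.7
tool_pos: [0.5525, -0.0289, 0.1911]
orientation: [-90.0, 0.1, 174.8]
force: [1.6, 1.2, 0.3]
opening: 0.0874
shift [-0.  99.1 -0.3] turn -0.004 | local now -0.0001 -0.0004 0.1911 yawdep 179.77 tilt 0.06 F [1.6 1.2 0.3] open 0.0874 t 2.7 j [ 17.   9. -15.   0. -66. -23.]
```

```bash
python3 -m crank '[[[-1,0,30,0,0],[-1,0,60,0,0],[-1,0,85,0,0],[-1,0,99,0,0],[-1,0,99,0,0]]]'; python3 - <<'E'
from h import *
for n in('top','scene'):
    im=ctrl.snapshot(n); u=proj(n,(.5526,-.0285,.11))[0].astype(int)
    cv2.imwrite(f'pics/{n}1.png',cv2.resize(im[max(0,u[1]-65):u[1]+65,u[0]-90:u[0]+90,::-1],None,fx=4,fy=4,interpolation=cv2.INTER_CUBIC))
E
python3 go.py 0 0 .092 180
```

```text
clock: 3.32
tool_pos: [0.5512, -0.027, 0.0911]
orientation: [-90.0, -0.1, 175.0]
force: [-1.1, 0.1, -0.1]
opening: 0.0875
shift [-0.5  0.6  1.7] turn -0.0 | local now -0.0005 0.0017 0.0926 yawdep 180.0 tilt 0.07 F [ 0.  -0.   0.3] open 0.0875 t 3.42 j [ 18.  14. -23.   0. -53. -23.]
```

View pics/scene1.png

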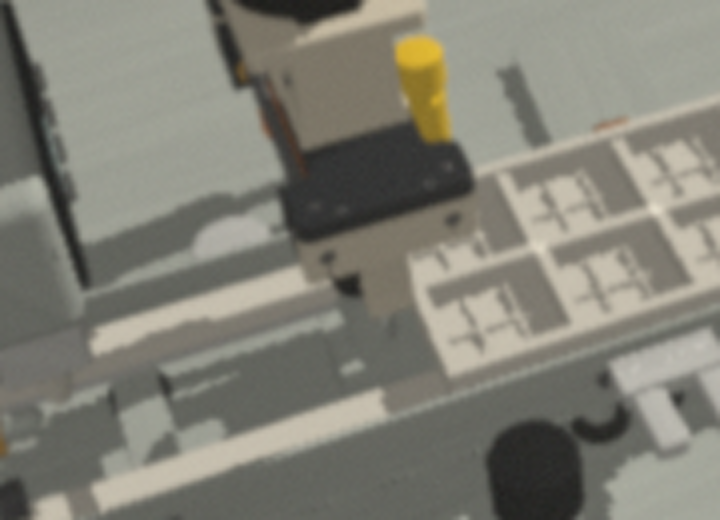

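View pics/top1.png

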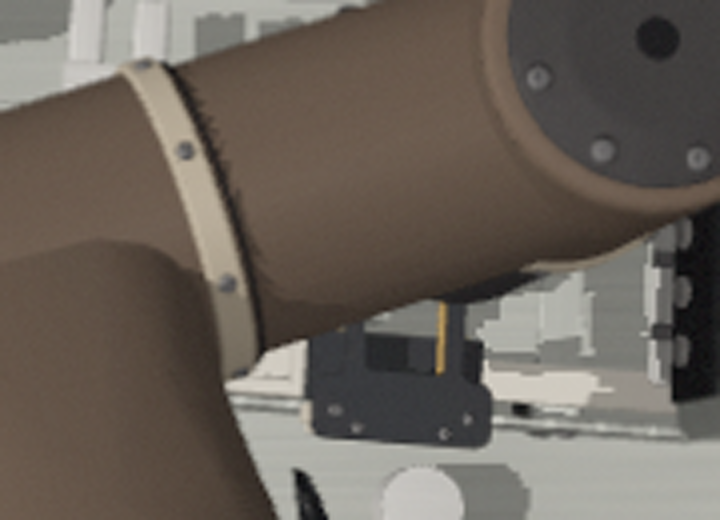

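The scene crop shows the fingers straddling the small pin in the slide (the knob is hidden behind the front finger), with clear space to the mould. Top is blocked by the arm. Closing now.

```bash
python3 -m crank '[[[-1,0,0,1.5,0],[-1,0,0,1.5,0],[0,0,0,1.5,0],[1,0,0,1.5,0],[1,0,0,1.5,0],[1,0,0,1.5,0],[1,0,0,1.5,0],[1,0,0,1.5,0]]]';  python3 go.py 0 0 .092 180
```

```text
clock: 4.42
tool_pos: [0.5515, -0.0284, 0.0916]
orientation: [-90.0, -0.0, 175.0]
force: [-0.5, -0.1, -0.2]
opening: 0.033
shift [-1.2 -0.4 -0. ] turn -0.001 | local now -0.0012 -0.0 0.0916 yawdep 179.97 tilt 0.0 F [-0.5 -0.1 -0.2] open 0.033 t 4.42 j [ 17.  14. -23.  -0. -53. -22.]
```

```bash
python3 -m crank '[[[1,0,0,0,0],[1,0,0,0,0],[1,0,0,0,0],[1,0,0,0,0]]]';  python3 go.py 0 0 .092 180
```

```text
clock: 4.92
tool_pos: [0.5515, -0.0284, 0.0917]
orientation: [-90.0, -0.0, 175.0]
force: [0.1, 0.1, 0.0]
opening: 0.0006
shift [-1.2 -0.3 -0. ] turn -0.0 | local now -0.0012 -0.0 0.0917 yawdep 179.97 tilt 0.0 F [0.1 0.1 0. ] open 0.0006 t 4.92 j [ 17.  14. -23.   0. -53. -22.]
```

The jaws closed to 0.6 mm, so they missed the knob. Looking again.

```bash
python3 - <<'E'
from h import *
for n in('top','scene'):
    im=ctrl.snapshot(n); u=proj(n,(.5526,-.0285,.11))[0].astype(int)
    print(n,u,ctrl.find_in(n,'stop_pin'))
    cv2.imwrite(f'pics/{n}2.png',im[:,:,::-1])
    cv2.imwrite(f'pics/{n}2c.png',cv2.resize(im[max(0,u[1]-65):u[1]+65,u[0]-90:u[0]+90,::-1],None,fx=4,fy=4,interpolation=cv2.INTER_CUBIC))
E
```

```text
top [400 246] [{'extent': [378.5, 148.5, 23.9, 31.6], 'confidence': 0.73}]
scene [228 272] [{'extent': [238.4, 214.7, 9.5, 25.7], 'confidence': 0.77}, {'extent': [224.0, 270.1, 12.5, 26.2], 'confidence': 0.75}, {'extent': [260.2, 311.6, 22.9, 55.9], 'confidence': 0.75}]
```

View pics/scene2c.png

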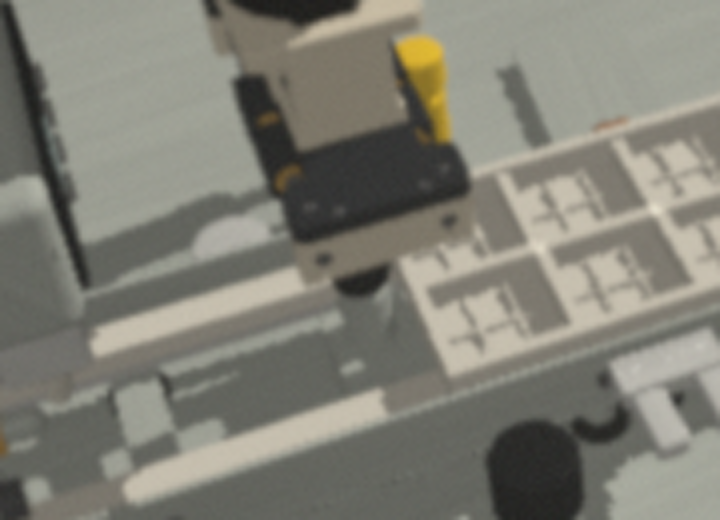

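View pics/top2.png

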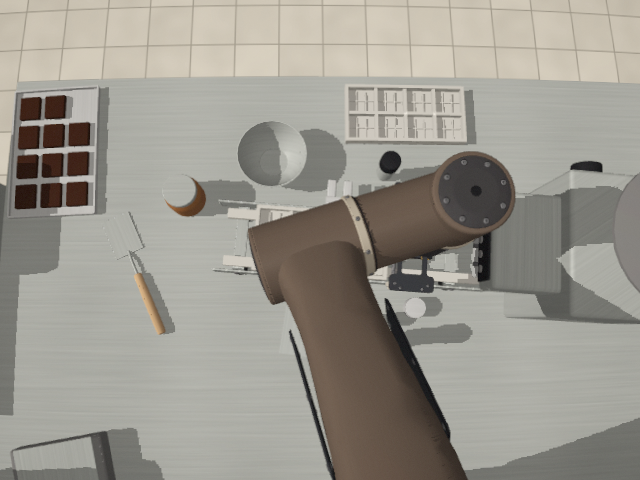

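```bash
python3 - <<'E'
from fit import *
p=np.load('pose.npy')
def box(im,n,x0,x1,y0,y1,z0,z1,col):
    P=[world(p,(x,y,z)) for z in(z0,z1) for x,y in((x0,y0),(x1,y0),(x1,y1),(x0,y1))]
    q=(proj(n,P)*2).astype(int)
    for a,b in((0,1),(1,2),(2,3),(3,0),(4,5),(5,6),(6,7),(7,4),(0,4),(1,5),(2,6),(3,7)): cv2.line(im,q[a],q[b],col,1)
for n,(x,y) in dict(top=(340,180),scene=(130,160)).items():
    im=cv2.resize(cv2.imread(f'pics/{n}2.png'),None,fx=2,fy=2)
    box(im,n,-.0965,.0965,-.039,.039,.158,.18,(0,0,255))
    box(im,n,-.021,.021,-.0095,.0095,.092,.158,(0,255,0))
    box(im,n,-.015,.015,-.015,.015,.098,.124,(255,0,0))
    im=cv2.resize(im[2*y:2*y+280,2*x:2*x+360],None,fx=2.2,fy=2.1)
    cv2.imwrite(f'pics/{n}2d.png',im)
E
```

```text
(no output)
```

View pics/scene2d.png

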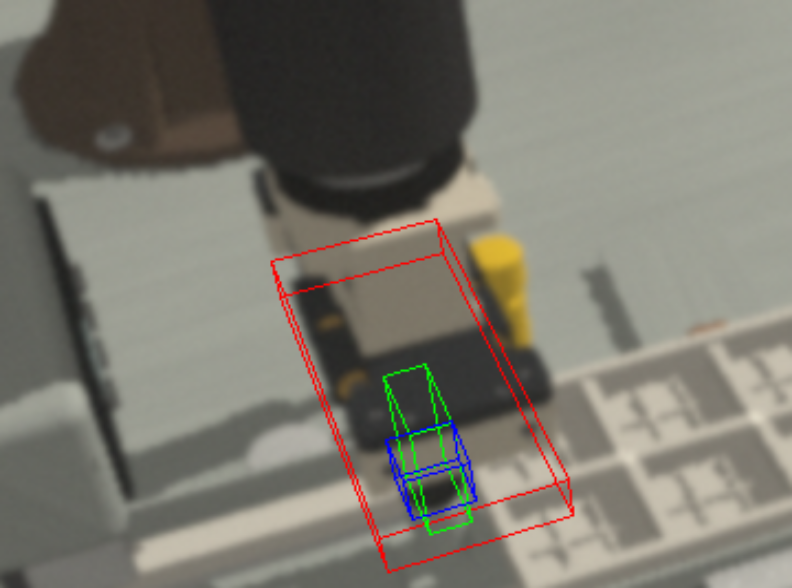

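View pics/top2d.png

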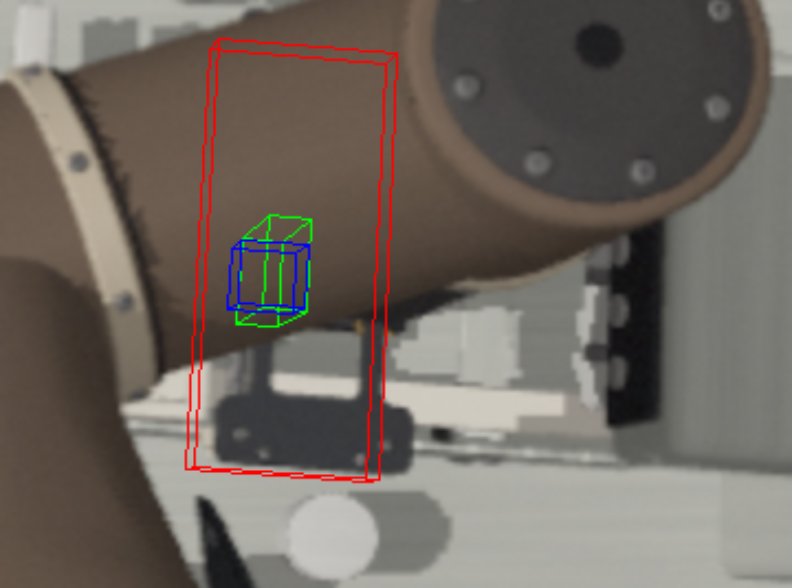

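```bash
python3 - <<'E'
from fit import *
p=np.load('pose.npy')
n='scene'; im=cv2.imread('pics/scene1.png'); u=proj(n,(.5526,-.0285,.11))[0].astype(int); off=np.array([u[0]-90,u[1]-65])
def box(x0,x1,y0,y1,z0,z1,col):
    P=[world(p,(x,y,z)) for z in(z0,z1) for x,y in((x0,y0),(x1,y0),(x1,y1),(x0,y1))]
    q=((proj(n,P)-off+.5)*4).astype(int)
    for a,b in((0,1),(1,2),(2,3),(3,0),(4,5),(5,6),(6,7),(7,4),(0,4),(1,5),(2,6),(3,7)): cv2.line(im,q[a],q[b],col,1)
box(.044,.065,-.008,.011,.092,.158,(0,255,0))
box(-.065,-.044,-.008,.011,.092,.158,(255,255,0))
box(-.015,.015,-.015,.015,.098,.124,(255,0,0))
cv2.imwrite('pics/scene1d.png',im)
E
```

```text
(no output)
```

View pics/scene1d.png

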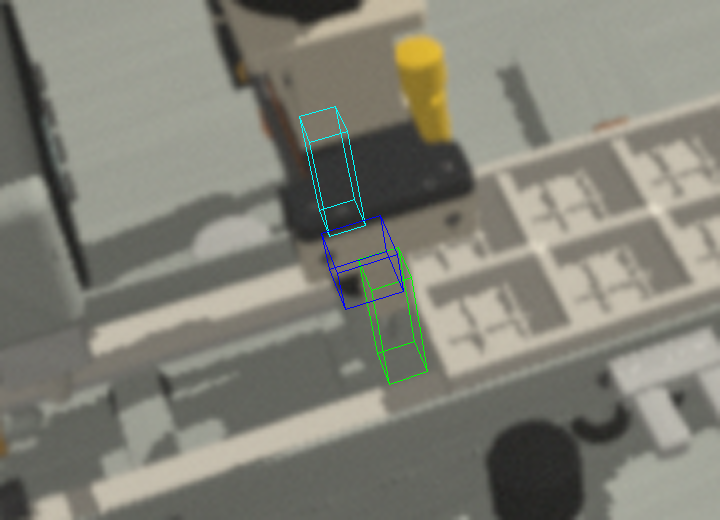

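```bash
python3 - <<'E'
import cv2
im=cv2.imread('pics/scene0.png')
cv2.imwrite('pics/grip0.png',cv2.resize(im[0:110,330:490],None,fx=5,fy=5,interpolation=cv2.INTER_CUBIC))
E
```

```text
(no output)
```

View pics/grip0.png

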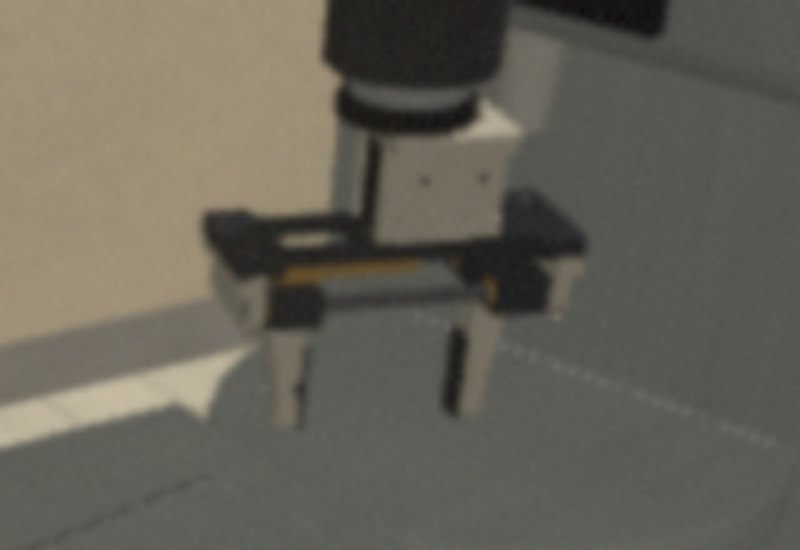

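```bash
python3 - <<'E'
from h import *
x=np.array([-.322,-.947,0]);t=np.array([.2172,.6385,.190])
print(proj('scene',[t-x*.05,t,t+x*.05]))
for dz in (0.02,.03,.04,.05,.06): print(dz,proj('scene',[t-x*.05+[0,0,dz],t+x*.05+[0,0,dz]]).round(1).tolist())
o=ctrl.get_obs();print(o['force'],o['tool_pos'],o['joint_pos'],o['opening'])
E
```

```text
[[419.23888463  93.74023168]
 [402.59963623  95.14890225]
 [385.76579839  96.58930886]]
0.02 [[420.1, 87.2], [386.3, 90.0]]
0.03 [[420.6, 83.9], [386.6, 86.6]]
0.04 [[421.0, 80.5], [386.9, 83.3]]
0.05 [[421.5, 77.1], [387.2, 79.9]]
0.06 [[421.9, 73.7], [387.5, 76.4]]
[-0.03047493  0.71213391 -0.09872968] [ 0.5514892  -0.0284225   0.09166322] [ 1.73739350e+01  1.40411947e+01 -2.26224032e+01  7.09158759e-04
 -5.33363143e+01 -2.24163048e+01] 0.0003035795276448329
```

The drawn predictions disagree with the images: at the start the visible finger tips already sat about 30 mm higher than the reported TCP, so the jaws closed just above the knob. I raise and measure the tip offset in the picture.

```bash
python3 -m crank '[[[1,0,-30,0,0],[1,0,-60,0,0],[1,0,-60,0,0],[1,0,-60,0,0]]]'; python3 - <<'E'
from h import *
n='scene'
im=ctrl.snapshot(n); o=ctrl.get_obs(); t=o['tool_pos']; print(t)
print(proj(n,[t+[0,0,d] for d in (0,.01,.02,.03,.04)]).round(1).tolist())
u=proj(n,t+[0,0,.03])[0].astype(int); off=(u[0]-60,u[1]-45); print(off)
cv2.imwrite('pics/tip3.png',cv2.resize(im[off[1]:off[1]+90,off[0]:off[0]+120,::-1],None,fx=6,fy=6,interpolation=cv2.INTER_CUBIC))
im=ctrl.snapshot('top'); cv2.imwrite('pics/top3.png',im[:,:,::-1])
E
```

```text
clock: 5.62
tool_pos: [0.5511, -0.0284, 0.1513]
orientation: [-90.0, -0.0, 174.9]
force: [0.2, 0.3, 0.4]
opening: 0.0003
[ 0.5508603  -0.02845552  0.15088408]
[[225.1, 257.2], [224.4, 253.5], [223.7, 249.7], [222.9, 245.9], [222.1, 242.0]]
(np.int64(162), np.int64(200))
```

View pics/tip3.png

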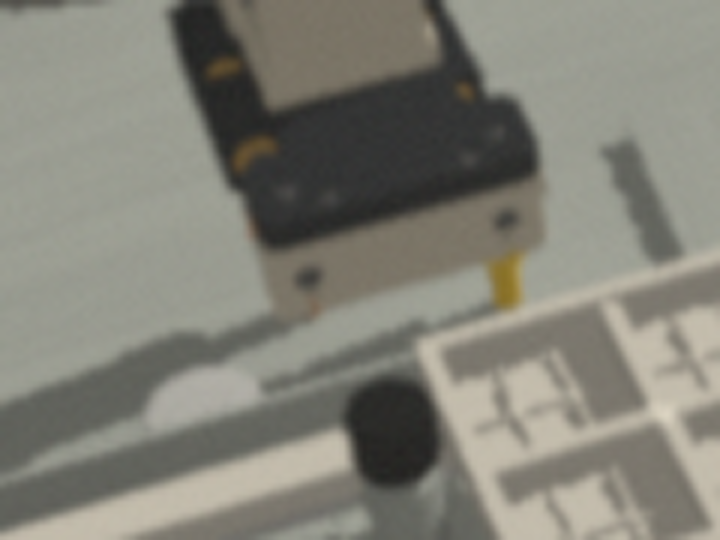

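```bash
python3 -m crank '[[[-1,0,-10,-30,-0.17],[-1,0,-10,-60,-0.35],[-1,0,-10,-80,-0.52],[-1,0,-10,-80,-0.7],[-1,0,-10,-80,-0.87],[-1,0,-10,-80,-1.05],[-1,0,-10,-80,-1.22],[-1,0,-10,-80,-1.4],[-1,0,-10,-80,-1.571],[-1,0,-10,-80,-1.571],[-1,0,-10,-80,-1.571]]]'; python3 - <<'E'
from h import *
n='scene'
im=ctrl.snapshot(n); o=ctrl.get_obs(); t=o['tool_pos']; print(t,o['opening'],o['orientation'])
Rt=R.from_euler('xyz',o['orientation'],degrees=True).as_matrix()
for s in (-1,1): print(s,proj(n,[t+Rt[:,0]*s*.046+[0,0,d] for d in (0,.01,.02,.03,.04)]).round(1).tolist())
u=proj(n,t+[0,0,.03])[0].astype(int); off=(u[0]-60,u[1]-45); print(off)
cv2.imwrite('pics/tip4.png',cv2.resize(im[off[1]:off[1]+90,off[0]:off[0]+120,::-1],None,fx=6,fy=6,interpolation=cv2.INTER_CUBIC))
im=ctrl.snapshot('top'); cv2.imwrite('pics/top4.png',im[:,:,::-1])
E
```

```text
clock: 7.1
tool_pos: [0.5583, 0.0512, 0.1612]
orientation: [-90.0, -0.0, -95.2]
force: [-0.3, 0.1, -0.3]
opening: 0.0873
[0.55834136 0.05121013 0.16127591] 0.08739144815673797 [-9.00355113e+01 -1.75124954e-02 -9.52108004e+01]
-1 [[285.7, 235.3], [285.4, 231.6], [285.2, 227.8], [284.9, 223.9], [284.6, 220.0]]
1 [[241.4, 248.4], [240.8, 244.6], [240.2, 240.8], [239.6, 236.9], [238.9, 233.0]]
(np.int64(202), np.int64(185))
```

View pics/tip4.png

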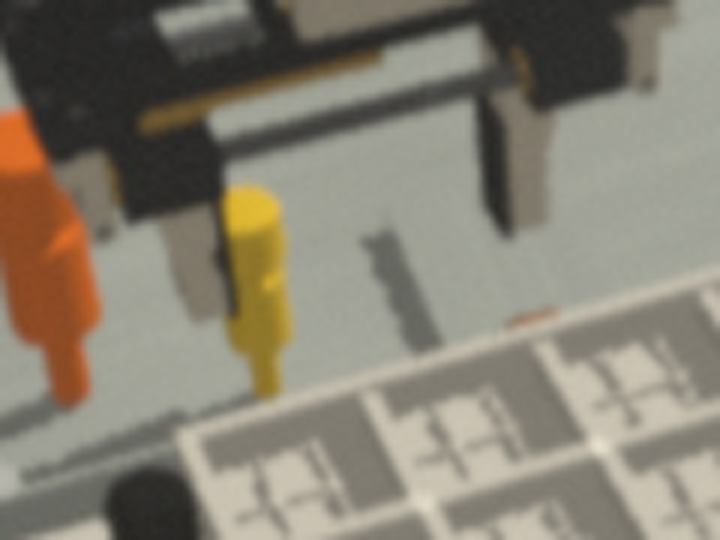

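View pics/top4.png

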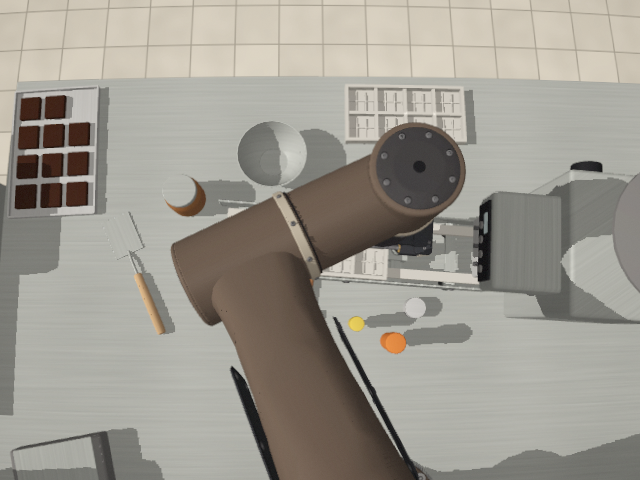

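```bash
python3 - <<'E'
from h import *
A=[((405.0,84.3),np.array([.2172,.6385,.190]),-108.8),((263.0,230.2),np.array([.5583,.0512,.1613]),-95.2)]
f=lambda d:np.ravel([proj('scene',t+d)[0]-uv for uv,t,y in A])
s=least_squares(f,[0,0,0]);print('world',s.x.round(4),s.fun.round(2))
J=s.jac; print(np.sqrt(np.diag(np.linalg.inv(J.T@J))).round(4))
print(f(np.array([0,0,.03])))
print(proj('top',[(.5583,.0512,.23)]))
E
```

```text
world [ 0.0067 -0.0013  0.0358] [-0.04 -0.04  0.03  0.03]
[0.0059 0.0033 0.0048]
[-1.30612974  0.94274023 -0.47655348  0.09303337]
[[368.48204911 234.11890724]]
```

Tip offset: the real finger ends sit about 31 mm above the reported TCP (the horizontal offset is within error). I return over the pin and descend 31 mm further.

```bash
python3 go.py 0 0 .125 180
```

```text
shift [79.9 36.4  1.5] turn 1.568 | local now -0.0012 0.0799 0.1614 yawdep -90.16 tilt 0.03 F [0.1 0.  1. ] open 0.0875 t 7.2 j [ 25.  11. -16.  -0. -63.  60.]
```

```bash
python3 -m crank '[[[-1,0,0,0,0.17],[-1,0,0,0,0.35],[-1,0,0,0,0.52],[-1,0,0,0,0.7],[-1,0,0,0,0.87],[-1,0,0,0,1.05],[-1,20,5,0,1.22],[-1,40,15,1,1.4],[-1,60,25,1.5,1.568],[-1,80,36,1.5,1.568],[-1,80,36,1.5,1.568],[-1,80,36,1.5,1.568]]]'; python3 go.py 0 0 .062 180
```

```text
clock: 8.7
tool_pos: [0.5533, -0.0286, 0.1258]
orientation: [-90.0, 0.0, 175.2]
force: [1.3, 0.5, -0.2]
opening: 0.0876
shift [ 0.7 63.8 -0. ] turn 0.004 | local now 0.0007 -0.0 0.1258 yawdep 180.23 tilt 0.02 F [ 1.3  0.5 -0.2] open 0.0876 t 8.7 j [ 17.  12. -20.   0. -58. -22.]
```

```bash
python3 -m crank '[[[-1,0.7,20,0,0.004],[-1,0.7,40,0,0.004],[-1,0.7,55,0,0.004],[-1,0.7,63,0,0.004],[-1,0.7,63,0,0.004]]]'; python3 - <<'E'
from h import *
n='scene'
im=ctrl.snapshot(n); u=proj(n,(.5526,-.0285,.11))[0].astype(int)
cv2.imwrite('pics/scene5.png',cv2.resize(im[u[1]-65:u[1]+65,u[0]-90:u[0]+90,::-1],None,fx=4,fy=4,interpolation=cv2.INTER_CUBIC))
E
python3 go.py 0 0 .062 180
```

```text
clock: 9.32
tool_pos: [0.5522, -0.0284, 0.0624]
orientation: [-90.0, -0.0, 174.9]
force: [0.3, -0.1, 0.5]
opening: 0.0874
shift [-0.1  0.9  0.1] turn -0.001 | local now -0.0001 0.0001 0.0629 yawdep 179.94 tilt 0.02 F [0.3 0.4 0.7] open 0.0874 t 9.38 j [ 17.  16. -24.   0. -50. -22.]
```

View pics/scene5.png

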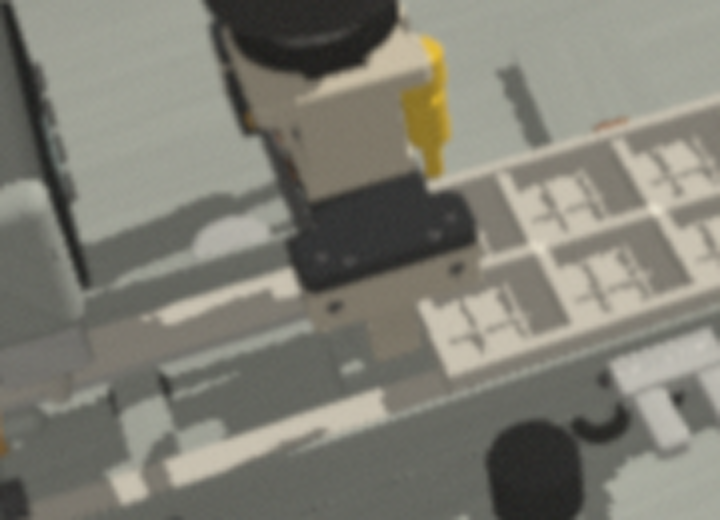

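The finger now hangs in front of the knob with its tip at crop (395,360), near the wanted height of about 95–100 mm. Close.

```bash
python3 -m crank '[[[0.5,0,0,0,0],[1,0,0,0,0],[1,0,0,0,0],[1,0,0,0,0],[1,0,0,0,0],[1,0,0,0,0],[1,0,0,0,0],[1,0,0,0,0],[1,0,0,0,0],[1,0,0,0,0]]]';  python3 go.py 0 0 .092 180
```

```text
clock: 10.62
tool_pos: [0.5522, -0.0285, 0.0626]
orientation: [-90.0, -0.0, 174.9]
force: [-0.7, -0.0, 0.8]
opening: 0.0298
shift [ -0.4 -29.4  -0. ] turn -0.002 | local now -0.0004 -0.0 0.0626 yawdep 179.91 tilt 0.01 F [-0.7 -0.   0.8] open 0.0298 t 10.62 j [ 17.  16. -24.  -0. -50. -22.]
```

Gripped at 29.8 mm, which is the knob width. Now straight up 80 mm.

```bash
python3 -m crank '[[[1,0,-6,0,0],[1,0,-14,0,0],[1,0,-24,0,0],[1,0,-36,0,0],[1,0,-50,0,0],[1,0,-65,0,0],[1,0,-80,0,0],[1,0,-80,0,0],[1,0,-80,0,0]]]'; python3 - <<'E'
from h import *
n='scene'
im=ctrl.snapshot(n); u=proj(n,(.5526,-.0285,.11))[0].astype(int)
cv2.imwrite('pics/scene6.png',cv2.resize(im[u[1]-85:u[1]+45,u[0]-90:u[0]+90,::-1],None,fx=4,fy=4,interpolation=cv2.INTER_CUBIC))
E
python3 go.py .11 .1288 .15 180
```

```text
clock: 11.75
tool_pos: [0.5519, -0.0285, 0.1423]
orientation: [-90.0, -0.0, 174.9]
force: [-0.5, 0.4, -1.9]
opening: 0.0296
shift [-110.6   -8.1 -129.1] turn -0.002 | local now -0.0008 -0.0001 0.1421 yawdep 179.9 tilt 0.06 F [-1.2 -0.4 -1.5] open 0.0291 t 11.8 j [ 17.  11. -19.  -0. -60. -22.]
```

View pics/scene6.png

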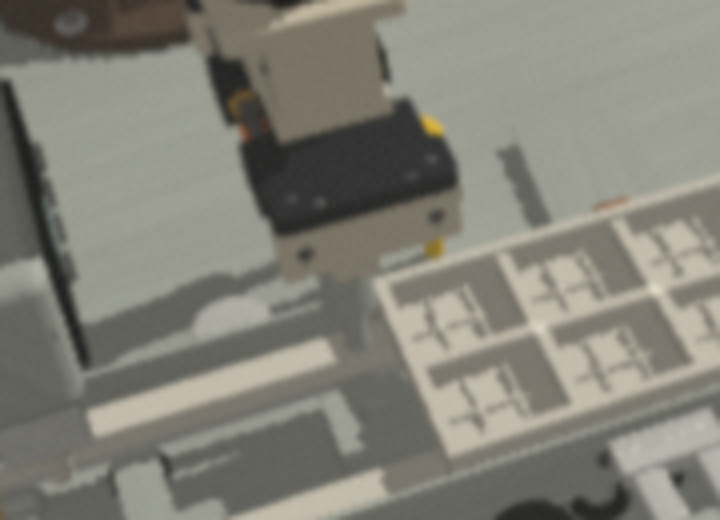

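Pin is out (about 1.8 N weight, gap still 29 mm) and hangs upright below the gripper. Moving over the notch.

```bash
python3 -m crank '[[[1,0,-8,-30,0],[1,0,-8,-60,0],[1,-20,-8,-90,0],[1,-45,-8,-115,0],[1,-70,-8,-129,0],[1,-95,-8,-129,0],[1,-110.5,-8,-129,0],[1,-110.5,-8,-129,0],[1,-110.5,-8,-129,0]]]'; python3 - <<'E'
from fit import *
p=np.load('pose.npy')
for n in ('scene','top'):
    im=ctrl.snapshot(n); u=proj(n,world(p,(.11,p[4],.1)))[0].astype(int)
    cv2.imwrite(f'pics/{n}7.png',cv2.resize(im[u[1]-65:u[1]+65,u[0]-90:u[0]+90,::-1],None,fx=4,fy=4,interpolation=cv2.INTER_CUBIC)); print(u)
E
python3 go.py .11 .1288 .145 180
```

```text
clock: 12.92
tool_pos: [0.6731, 0.0899, 0.1503]
orientation: [-90.0, -0.1, 174.9]
force: [0.3, 0.9, -2.0]
opening: 0.0292
[309 293]
[340 188]
shift [-0.3  5.9 -0.1] turn -0.002 | local now 0.1097 0.1287 0.1509 yawdep 179.91 tilt 0.01 F [ 0.5 -0.1 -1.6] open 0.0292 t 13.03 j [ 24.  22.  -2.  -0. -66. -29.]
```

View pics/scene7.png

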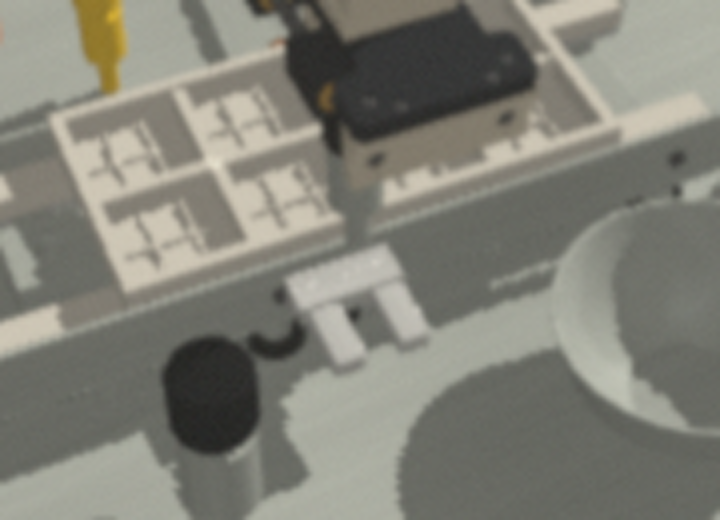

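View pics/top7.png

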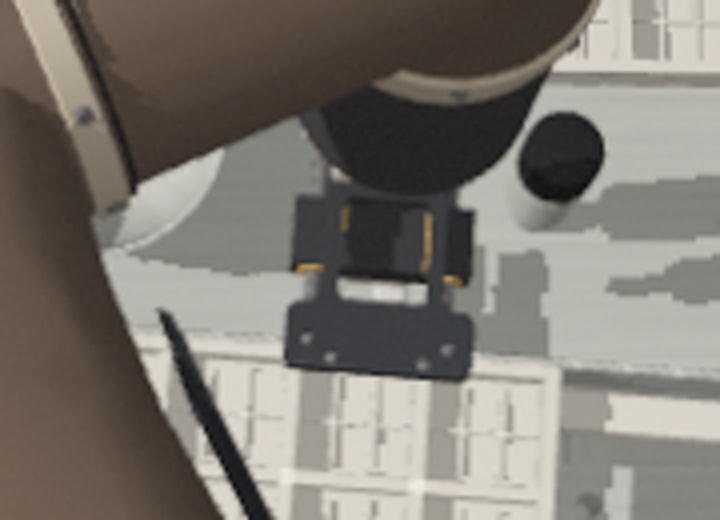

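```bash
python3 - <<'E'
from fit import *
p=np.load('pose.npy'); n='scene'; b=p[4]
im=cv2.imread('pics/scene7.png'); im=cv2.resize(im,None,fx=1,fy=1)
off=np.array([309-90,293-65])
def q(L): return tuple(((proj(n,world(p,L))[0]-off+.5)*4).astype(int).tolist())
def poly(P,c): cv2.polylines(im,[np.array([q(l) for l in P],np.int32)],True,c,1)
for s in(-1,1): poly([(.0995,b+s*.008,.066),(.137,b+s*.008,.066),(.137,b+s*.026,.066),(.0995,b+s*.026,.066)],(0,0,255))
th=np.linspace(0,2*np.pi,24)
sz=.058+.1509-.0626
for r,z,c in((.013,sz,(0,255,0)),(.006,sz-.002,(255,0,0)),(.006,sz-.032,(255,0,0))): poly([(.1102+r*np.cos(t),.1287+r*np.sin(t),z) for t in th],c)
im=im[100:400,200:500]; cv2.imwrite('pics/scene7d.png',cv2.resize(im,None,fx=2,fy=2))
E
```

```text
(no output)
```

View pics/scene7d.png

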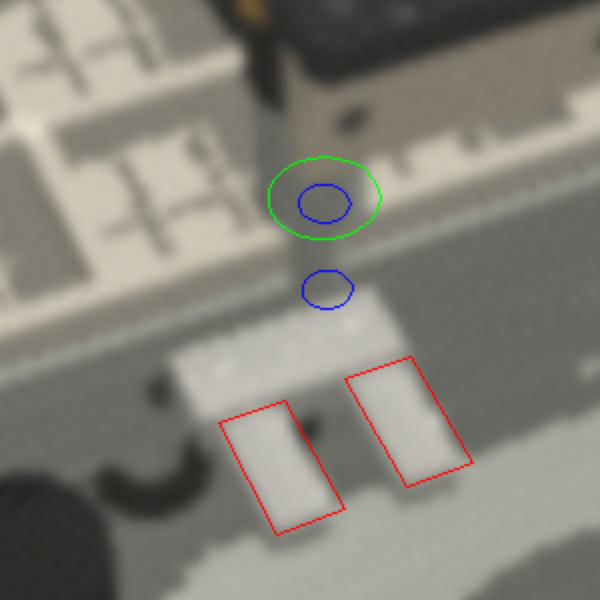

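```bash
python3 - <<'E'
import cv2,numpy as np
im=cv2.imread('pics/scene7.png')
c=im[130:270,290:430]; c=cv2.convertScaleAbs(c,alpha=1.6,beta=-30)
c=cv2.resize(c,(700,600) if 0 else (600,600),interpolation=cv2.INTER_CUBIC)
for k in range(0,600,100): cv2.putText(c,str(int(290+k*140/600)),(k,10),0,.4,(0,0,255)); cv2.putText(c,str(int(130+k*140/600)),(0,k+10),0,.4,(0,0,255))
cv2.imwrite('pics/scene7e.png',c)
E
```

```text
(no output)
```

View pics/scene7e.png

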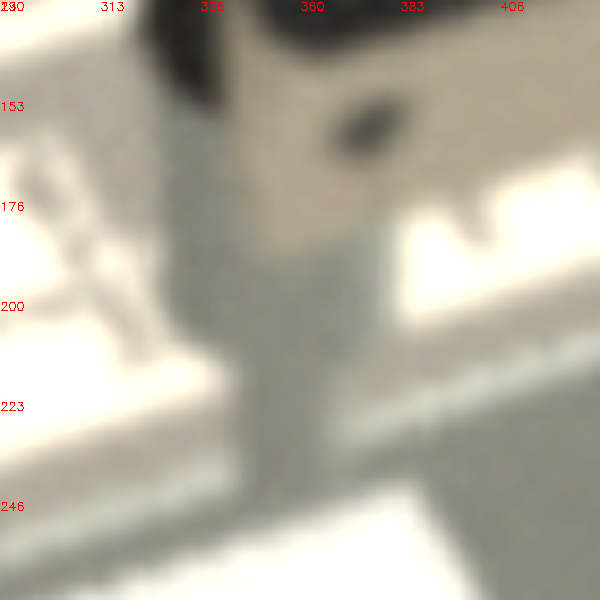

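```bash
python3 -m crank '[[[1,0,10,0,0],[1,0,22,0,0],[1,0,34,0,0],[1,0,40,0,0],[1,0,40,0,0],[1,0,40,0,0]]]'; cat > look.py <<'E'
import sys
from fit import *
p=np.load('pose.npy'); n='scene'; b=p[4]; nm=sys.argv[1]; px,py,sz=map(float,sys.argv[2:5])
im=ctrl.snapshot(n); cv2.imwrite(f'pics/{nm}.png',im[:,:,::-1]); u=proj(n,world(p,(.11,b,.085)))[0].astype(int); off=u-np.array([40,35])
im=np.ascontiguousarray(im[off[1]:off[1]+60,off[0]:off[0]+75,::-1]); im=cv2.resize(im,None,fx=8,fy=8,interpolation=cv2.INTER_CUBIC); im=cv2.convertScaleAbs(im,alpha=1.4,beta=-25)
def q(L): return ((proj(n,world(p,L))[0]-off+.5)*8).astype(int)
def poly(P,c): cv2.polylines(im,[np.array([q(l) for l in P],np.int32)],True,c,1)
cv2.imwrite(f'pics/{nm}_raw.png',im)
for s in(-1,1): poly([(.0995,b+s*.008,.066),(.137,b+s*.008,.066),(.137,b+s*.026,.066),(.0995,b+s*.026,.066)],(0,0,255))
th=np.linspace(0,2*np.pi,24)
for r,z,c in((.013,sz,(0,255,0)),(.013,sz+.034,(0,255,0)),(.006,sz-.002,(255,0,0)),(.006,sz-.032,(255,0,0))): poly([(px+r*np.cos(t),py+r*np.sin(t),z) for t in th],c)
cv2.imwrite(f'pics/{nm}_ov.png',im)
E
python3 go.py .11 .1288 .145 180; python3 look.py s8 .11 .1288 .1063
```

```text
clock: 13.78
tool_pos: [0.6742, 0.0902, 0.111]
orientation: [-90.0, 0.0, 174.9]
force: [-0.1, 0.1, -1.3]
opening: 0.0293
shift [  0.7 -34.    0.1] turn -0.001 | local now 0.1107 0.1289 0.111 yawdep 179.92 tilt 0.04 F [-0.1  0.1 -1.3] open 0.0293 t 13.78 j [ 24.  24.  -5.   0. -61. -29.]
```

View pics/s8_ov.png

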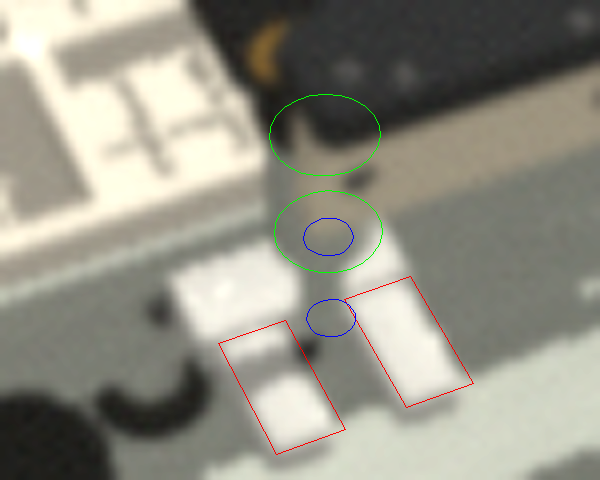

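View pics/s8_raw.png

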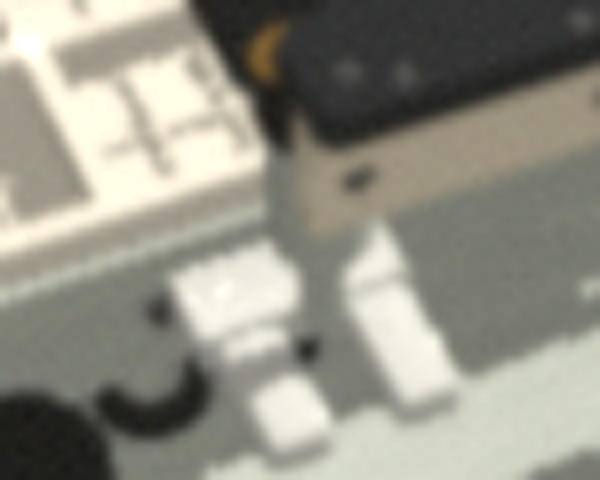

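Both the spigot (about 9 px of the 8x crop) and the real slot edges (about 8 px) lie left of the drawing, so pin and slot agree to within about 0.3 mm. Lowering.

```bash
python3 -m crank '[[[1,0,6,0,0],[1,0,12,0,0],[1,0,18,0,0],[1,0,24,0,0],[1,0,30,0,0],[1,0,35,0,0],[1,0,38,0,0],[1,0,38,0,0]]]'; python3 go.py .11 .1288 .0706 180; python3 look.py s9 .11 .1288 .0685
```

```text
clock: 14.82
tool_pos: [0.6737, 0.0901, 0.0724]
orientation: [-90.0, -0.0, 174.9]
force: [-0.4, 0.6, -1.5]
opening: 0.0291
shift [ 0.2  1.8 -0. ] turn -0.002 | local now 0.1102 0.1288 0.0724 yawdep 179.91 tilt 0.02 F [-0.4  0.6 -1.5] open 0.0291 t 14.82 j [ 24.  26.  -7.  -0. -57. -29.]
```

View pics/s9_raw.png

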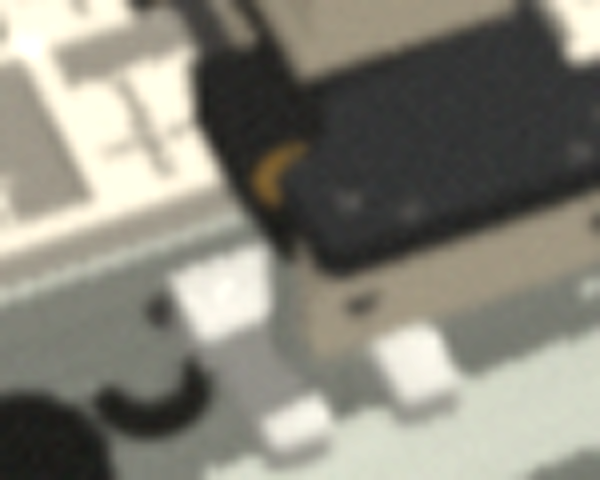

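The force still shows the pin's weight only and there was no contact on the way down, so the spigot is in the slot. A final 2 mm to seat it.

```bash
python3 -m crank '[[[1,0,1,0,0],[1,0,1.5,0,0],[1,0,1.5,0,0],[1,0,1.5,0,0]]]'; python3 go.py .11 .1288 .0706 180;  python3 -m crank '[[[1,0,0.5,0,0],[1,0,0.5,0,0],[1,0,0.5,0,0]]]'; python3 go.py .11 .1288 .0706 180
```

```text
clock: 15.38
tool_pos: [0.6738, 0.0902, 0.0712]
orientation: [-90.0, 0.0, 174.9]
force: [0.1, -0.2, -1.5]
opening: 0.0291
shift [0.4 0.6 0.1] turn -0.001 | local now 0.1104 0.1289 0.0712 yawdep 179.92 tilt 0.01 F [ 0.1 -0.2 -1.5] open 0.0291 t 15.38 j [ 24.  26.  -7.   0. -57. -29.]
clock: 15.75
tool_pos: [0.6738, 0.0902, 0.0707]
orientation: [-90.0, 0.0, 174.9]
force: [0.9, -0.5, -1.8]
opening: 0.0293
shift [0.4 0.1 0. ] turn -0.002 | local now 0.1104 0.1288 0.0707 yawdep 179.91 tilt 0.0 F [ 0.9 -0.5 -1.8] open 0.0293 t 15.75 j [ 24.  26.  -7.   0. -57. -29.]
```

```bash
python3 -m crank '[[[1,0,0.5,0,0],[1,0,0.5,0,0],[1,0,1,0,0],[1,0,1,0,0],[1,0,1,0,0]]]'; python3 go.py .11 .1288 .0706 180
```

```text
clock: 16.38
tool_pos: [0.674, 0.0902, 0.0706]
orientation: [-90.0, 0.0, 174.9]
force: [-1.3, -0.2, 5.9]
opening: 0.0296
shift [ 0.5 -0.   0.1] turn -0.001 | local now 0.1105 0.1289 0.0706 yawdep 179.93 tilt 0.04 F [-1.3 -0.2  5.9] open 0.0296 t 16.38 j [ 24.  26.  -7.   0. -57. -29.]
```

Seated: contact at the predicted height (0.0706) with 6 N. Releasing, then straight up.

```bash
python3 -m crank '[[[0,0,-0.5,0,0],[-1,0,-0.5,0,0],[-1,0,-0.5,0,0],[-1,0,-0.5,0,0],[-1,0,-0.5,0,0],[-1,0,-0.5,0,0],[-1,0,-0.5,0,0],[-1,0,-0.5,0,0]]]'; python3 -m crank '[[[-1,0,-15,0,0],[-1,0,-40,0,0],[-1,0,-70,0,0],[-1,0,-100,0,0],[-1,0,-125,0,0],[-1,0,-125,0,0]]]'; python3 look.py s10 .11 .1288 .066; python3 go.py 0 .40 .19 -90
```

```text
clock: 17.38
tool_pos: [0.6738, 0.0902, 0.0702]
orientation: [-90.0, 0.0, 174.9]
force: [-0.1, -0.5, 0.4]
opening: 0.0874
clock: 18.12
tool_pos: [0.6753, 0.0905, 0.1992]
orientation: [-90.1, 0.3, 174.9]
force: [0.0, -0.1, -0.4]
opening: 0.0875
shift [ 111.4    7.4 -270.8] turn -1.572 | local now 0.111 0.1291 0.1973 yawdep 179.91 tilt 0.18 F [-0.1  0.1 -0.7] open 0.0879 t 18.18 j [ 24.  21.   2.   0. -71. -29.]
```

View pics/s10.png

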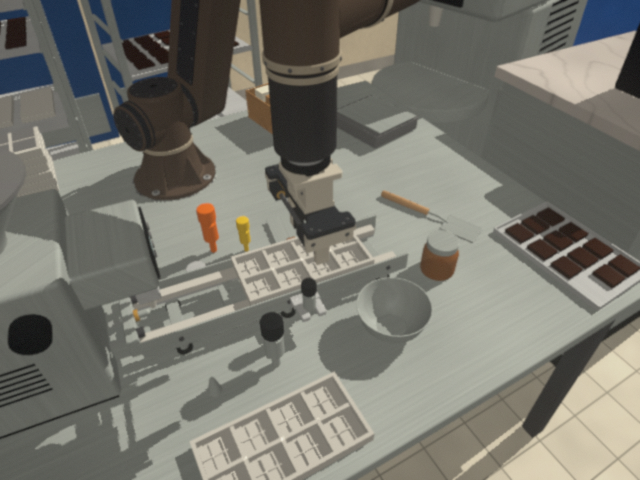

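View pics/s10_ov.png

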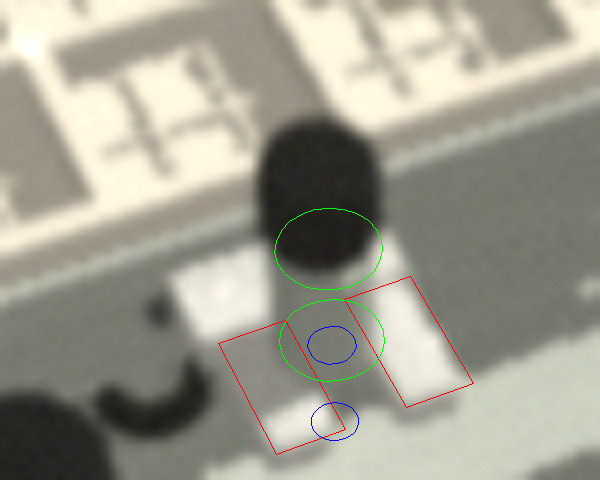

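The pin stands upright in the notch, free (knob at scene 309,288). The other things look unmoved. Next: swing behind the mould, jaws along the slide, closed.

```bash
python3 -m crank '[[[-1,15,0,-40,-0.17],[0,30,0,-80,-0.35],[1,50,0,-120,-0.52],[1,70,0,-160,-0.7],[1,90,0,-190,-0.87],[1,111,0,-215,-1.05],[1,111,0,-225,-1.22],[1,111,0,-225,-1.4],[1,111,0,-225,-1.572],[1,111,0,-225,-1.572],[1,111,0,-225,-1.572]]]'; python3 go.py 0 .352 .07 -90; python3 - <<'E'
from fit import *
p=np.load('pose.npy')
for n in('scene','top'):
    im=ctrl.snapshot(n); cv2.imwrite(f'pics/{n}11.png',im[:,:,::-1])
E
```

```text
clock: 19.55
tool_pos: [0.5831, 0.3239, 0.1948]
orientation: [-90.0, -0.0, -95.3]
force: [0.2, 0.6, 0.1]
opening: 0.0009
shift [  1.7 124.8   0.5] turn -0.004 | local now -0.0005 0.3537 0.1948 yawdep -90.24 tilt 0.04 F [0.2 0.6 0.1] open 0.0009 t 19.55 j [ 46.  20.  -0.  -0. -70.  39.]
```

View pics/scene11.png

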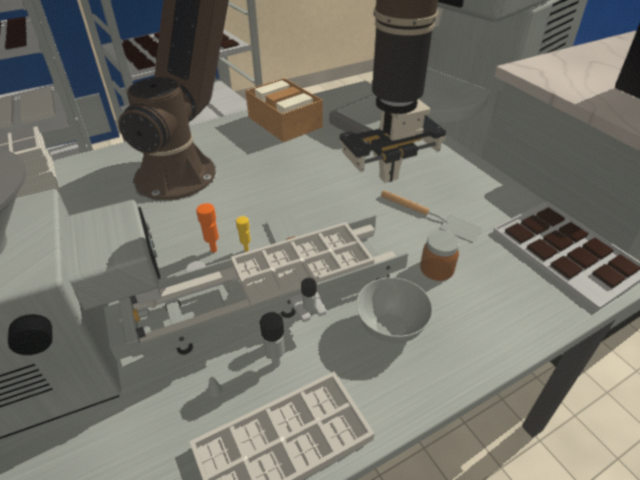

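```bash
python3 - <<'E'
from fit import *
p=np.load('pose.npy')
t=np.array([.5831,.3239,.1948])
print(proj('scene',[t+[0,0,d] for d in(.02,.025,.03,.035,.04)]).round(1).tolist())
im=cv2.imread('pics/scene11.png'); cv2.imwrite('pics/s11c.png',cv2.resize(im[140:200,350:430],None,fx=8,fy=8,interpolation=cv2.INTER_CUBIC))
for nme in('nut_jar','mixing_bowl'): pass
print('jar',back('top',[(185,195)],.09),'slide end')
E
```

```text
[[387.3, 185.6], [387.5, 183.7], [387.7, 181.7], [387.9, 179.7], [388.1, 177.7]]
jar [[0.66480944 0.40891455 0.09      ]] slide end
```

View pics/s11c.png

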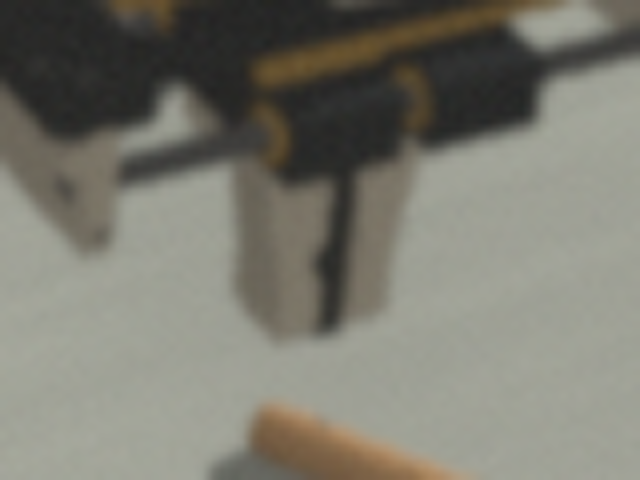

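Closed tips' underside is at about px (388.9,178.3), which puts the real tip 34–38 mm above the reported TCP. I lower to reported 0.034 (real about 0.068) with 40 mm of gap behind the mould.

```bash
python3 -m crank '[[[1,0.5,40,0.5,-0.004],[1,0.5,80,0.5,-0.004],[1,0.5,115,0.5,-0.004],[1,0.5,140,0.5,-0.004],[1,0.5,155,0.5,-0.004],[1,0.5,161,0.5,-0.004],[1,0.5,161,0.5,-0.004]]]'; python3 go.py 0 .32 .034 -90; python3 - <<'E'
from fit import *
p=np.load('pose.npy')
im=ctrl.snapshot('scene'); cv2.imwrite('pics/s12.png',cv2.resize(im[190:310,290:450,::-1],None,fx=5,fy=5,interpolation=cv2.INTER_CUBIC))
E
```

```text
clock: 20.52
tool_pos: [0.584, 0.3237, 0.0345]
orientation: [-90.0, 0.0, -94.8]
force: [0.6, -0.2, 0.2]
opening: 0.0006
shift [33.7  0.5 -0.6] turn 0.003 | local now 0.0005 0.3537 0.0345 yawdep -89.8 tilt 0.02 F [ 0.6 -0.2  0.2] open 0.0006 t 20.52 j [ 46.  27. -11.   0. -52.  39.]
```

View pics/s12.png

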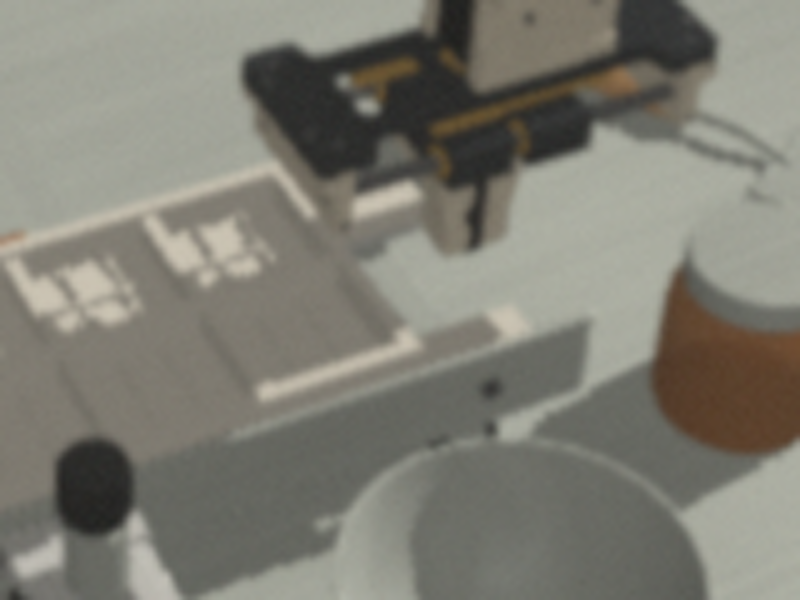

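Fingers are behind the mould on its centre line, at face height (tip at crop 460,245). Begin the push.

```bash
python3 -m crank '[[[1,10,0.5,-0.5,0.003],[1,20,0.5,-0.5,0.003],[1,28,0.5,-0.5,0.003],[1,33,0.5,-0.5,0.003],[1,38,0.5,-0.5,0.003],[1,43,0.5,-0.5,0.003],[1,49,0.5,-0.5,0.003],[1,55,0.5,-0.5,0.003],[1,61,0.5,-0.5,0.003],[1,67,0.5,-0.5,0.003]]]'; python3 go.py 0 .15 .034 -90;python3 - <<'E'
from fit import *
im=ctrl.snapshot('scene'); cv2.imwrite('pics/s13.png',cv2.resize(im[190:310,270:430,::-1],None,fx=5,fy=5,interpolation=cv2.INTER_CUBIC))
E
```

```text
clock: 21.82
tool_pos: [0.5776, 0.2565, 0.0337]
orientation: [-90.0, 0.0, -95.0]
force: [0.3, 1.6, 0.3]
opening: 0.0005
shift [ 1.361e+02 -3.000e-01 -1.000e-01] turn 0.001 | local now -0.0 0.2861 0.0337 yawdep -89.96 tilt 0.0 F [0.3 1.6 0.3] open 0.0005 t 21.82 j [ 42.  24. -16.   0. -50.  43.]
```

View pics/s13.png

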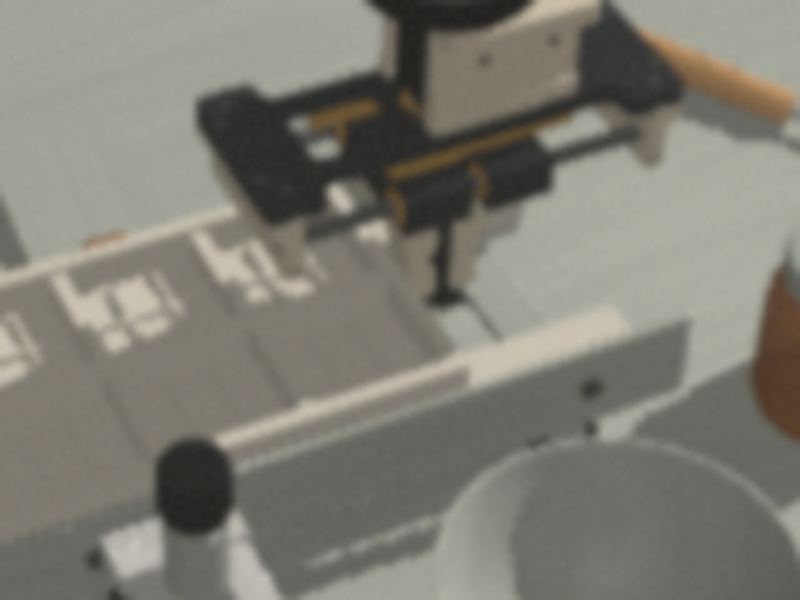

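The mould is sliding with the fingers on its end face (1.6 N friction). Continue.

```bash
python3 -m crank '[[[1,7,0,0,0],[1,15,0,0,0],[1,24,0,0,0],[1,33,0,0,0],[1,42,0,0,0],[1,51,0,0,0],[1,60,0,0,0],[1,69,0,0,0],[1,78,0,0,0],[1,87,0,0,0],[1,95,0,0,0],[1,100,0,0,0]]]'; python3 go.py 0 .115 .034 -90
```

```text
clock: 23.38
tool_pos: [0.5689, 0.1567, 0.0337]
orientation: [-90.0, 0.0, -95.0]
force: [-0.0, 1.3, 0.2]
opening: 0.0005
shift [70.9 -0.3 -0. ] turn 0.0 | local now 0.0 0.1859 0.0337 yawdep -89.98 tilt 0.0 F [-0.   1.3  0.2] open 0.0005 t 23.38 j [ 34.  21. -21.  -0. -48.  51.]
```

```bash
python3 -m crank '[[[1,4,0,0,0],[1,9,0,0,0],[1,14,0,0,0],[1,19,0,0,0],[1,24,0,0,0],[1,28,0,0,0],[1,32,0,0,0],[1,35,0,0,0],[1,38,0,0,0],[1,41,0,0,0],[1,44,0,0,0],[1,44,0,0,0]]]'; python3 go.py 0 .115 .034 -90; python3 - <<'E'
from fit import *
im=ctrl.snapshot('scene'); cv2.imwrite('pics/s14.png',im[:,:,::-1])
E
```

```text
clock: 24.88
tool_pos: [0.5648, 0.1129, 0.0336]
orientation: [-90.0, -0.0, -95.0]
force: [-0.1, -0.9, -0.1]
opening: 0.0003
shift [27.  -0.4  0.2] turn 0.0 | local now -0.0002 0.142 0.0336 yawdep -89.97 tilt 0.04 F [-0.1 -0.9 -0.1] open 0.0003 t 24.88 j [ 31.  20. -23.   0. -47.  54.]
```

View pics/s14.png

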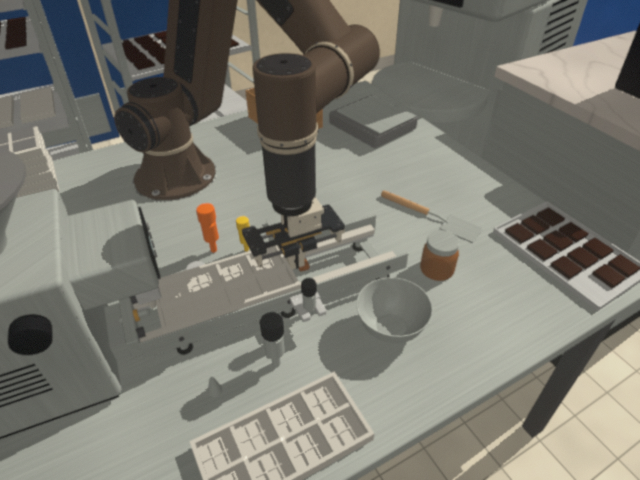

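The mould's front is now near the plunger, and the pin is still upright (309,290). Slow approach from here.

```bash
python3 -m crank '[[[1,1.5,0,0,0],[1,3,0,0,0],[1,4.5,0,0,0],[1,6,0,0,0],[1,7.5,0,0,0],[1,9,0,0,0],[1,10,0,0,0],[1,11,0,0,0],[1,12,0,0,0],[1,12,0,0,0]]]'; python3 go.py 0 .115 .034 -90
```

```text
clock: 26.18
tool_pos: [0.564, 0.1013, 0.0337]
orientation: [-90.0, -0.0, -95.0]
force: [0.3, 0.5, -0.6]
opening: 0.0002
shift [15.3 -0.3 -0.1] turn 0.001 | local now 0.0 0.1303 0.0337 yawdep -89.96 tilt 0.01 F [ 0.3  0.5 -0.6] open 0.0002 t 26.18 j [ 30.  20. -24.   0. -47.  55.]
```

```bash
python3 -m crank '[[[1,1,0,0,0],[1,2,0,0,0],[1,3,0,0,0],[1,4,0,0,0],[1,5,0,0,0],[1,6,0,0,0],[1,7,0,0,0],[1,8,0,0,0],[1,8,0,0,0]]]'; python3 go.py 0 .115 .034 -90
```

```text
clock: 27.3
tool_pos: [0.5635, 0.0936, 0.0337]
orientation: [-90.0, 0.0, -95.0]
force: [0.9, 5.0, -1.0]
opening: 0.0006
shift [ 7.6 -0.3 -0.2] turn 0.001 | local now 0.0002 0.1226 0.0337 yawdep -89.96 tilt 0.02 F [ 0.9  5.  -1. ] open 0.0006 t 27.3 j [ 29.  19. -24.  -0. -47.  56.]
```

```bash
python3 -m crank '[[[1,1,0,0,0],[1,2,0,0,0],[1,3,0,0,0],[1,4,0,0,0],[1,4,0,0,0]]]'; python3 go.py 0 .115 .034 -90
```

```text
clock: 27.92
tool_pos: [0.5632, 0.0898, 0.0337]
orientation: [-90.0, 0.0, -95.0]
force: [1.0, 5.6, -2.3]
opening: 0.0005
shift [ 3.7 -0.3 -0.2] turn 0.001 | local now 0.0002 0.1187 0.0337 yawdep -89.96 tilt 0.03 F [ 1.   5.6 -2.3] open 0.0005 t 27.93 j [ 29.  19. -24.  -0. -47.  56.]
```

```bash
python3 -m crank '[[[1,0.8,0,0,0],[1,1.6,0,0,0],[1,2.4,0,0,0],[1,3.2,0,0,0],[1,4,0,0,0],[1,4.8,0,0,0],[1,4.8,0,0,0]]]'; python3 go.py 0 .11 .034 -90
```

```text
clock: 28.8
tool_pos: [0.563, 0.0854, 0.0337]
orientation: [-90.0, 0.1, -95.0]
force: [0.9, 7.1, -1.9]
opening: 0.0003
shift [ 4.3 -0.3 -0.4] turn 0.001 | local now 0.0004 0.1144 0.0337 yawdep -89.95 tilt 0.07 F [ 0.9  7.1 -1.9] open 0.0003 t 28.8 j [ 28.  19. -24.  -0. -47.  57.]
```

```bash
python3 -m crank '[[[1,0.6,0,0,0],[1,1.2,0,0,0],[1,1.8,0,0,0],[1,2.4,0,0,0],[1,3,0,0,0],[1,3,0,0,0]]]'; python3 go.py 0 .11 .034 -90
```

```text
clock: 29.55
tool_pos: [0.5629, 0.0826, 0.0338]
orientation: [-89.9, 0.1, -95.0]
force: [1.8, 8.5, -2.0]
opening: 0.0002
shift [ 1.6 -0.2 -0.5] turn 0.001 | local now 0.0005 0.1116 0.0338 yawdep -89.95 tilt 0.09 F [ 1.8  8.5 -2. ] open 0.0002 t 29.55 j [ 28.  19. -24.  -0. -46.  57.]
```

```bash
python3 -m crank '[[[1,0.5,0,0,0],[1,1,0,0,0],[1,1.5,0,0,0],[1,1.5,0,0,0]]]'; python3 go.py 0 .11 .034 -90
```

```text
clock: 30.05
tool_pos: [0.5628, 0.0813, 0.0338]
orientation: [-89.9, 0.1, -95.0]
force: [1.2, 8.1, -2.3]
opening: 0.0002
shift [ 0.3 -0.2 -0.6] turn 0.001 | local now 0.0006 0.1103 0.0338 yawdep -89.95 tilt 0.1 F [ 1.2  8.1 -2.3] open 0.0002 t 30.05 j [ 28.  19. -24.  -0. -46.  57.]
```

```bash
python3 -m crank '[[[1,0.5,0,0,0],[1,1,0,0,0],[1,1.5,0,0,0],[1,2,0,0,0],[1,2,0,0,0]]]'; python3 go.py 0 .11 .034 -90
```

```text
clock: 30.68
tool_pos: [0.563, 0.0802, 0.0339]
orientation: [-89.9, 0.2, -95.0]
force: [1.0, 12.1, -1.5]
opening: 0.0002
shift [-0.8 -0.1 -0.9] turn 0.001 | local now 0.0009 0.1092 0.0339 yawdep -89.95 tilt 0.19 F [ 1.  12.1 -1.5] open 0.0002 t 30.68 j [ 28.  19. -24.  -0. -46.  57.]
```

```bash
python3 -m crank '[[[1,0.5,0,0,0],[1,1,0,0,0],[1,1,0,0,0]]]'; python3 go.py 0 .11 .034 -90
```

```text
clock: 31.05
tool_pos: [0.5634, 0.0802, 0.0341]
orientation: [-89.8, 0.2, -95.0]
force: [0.2, 16.1, -1.4]
opening: 0.0004
shift [-0.7  0.1 -1.3] turn 0.001 | local now 0.0013 0.1093 0.0341 yawdep -89.94 tilt 0.29 F [ 0.2 16.1 -1.4] open 0.0004 t 31.05 j [ 28.  19. -24.  -0. -46.  57.]
```

```bash
python3 -m crank '[[[1,0.5,0,0,0],[1,1,0,0,0],[1,1,0,0,0]]]'; python3 go.py 0 .11 .034 -90
```

```text
clock: 31.42
tool_pos: [0.5639, 0.0802, 0.0343]
orientation: [-89.8, 0.3, -94.9]
force: [-0.2, 21.7, -1.7]
opening: 0.0004
shift [-0.7  0.3 -1.7] turn 0.001 | local now 0.0017 0.1093 0.0343 yawdep -89.93 tilt 0.39 F [-0.2 21.7 -1.7] open 0.0004 t 31.43 j [ 28.  19. -24.  -0. -46.  58.]
```

The position has stopped at y=0.1093 while the force rises, so the mould is on the pads (about 21 N push, so about 11 N on the pads). Hold and check.

```bash
python3 -m crank '[[[1,0,0,0,0],[1,0,0,0,0],[1,0,0,0,0],[1,0,0,0,0],[1,0,0,0,0],[1,0,0,0,0]]]'; python3 go.py 0 .11 .034 -90; python3 - <<'E'
from fit import *
p=np.load('pose.npy')
im=ctrl.snapshot('scene'); cv2.imwrite('pics/s15.png',im[:,:,::-1]); top=ctrl.snapshot('top'); cv2.imwrite('pics/t15.png',top[:,:,::-1])
im=np.ascontiguousarray(im[:,:,::-1])
c=cv2.resize(im[200:360,105:345],None,fx=3.3,fy=3.3,interpolation=cv2.INTER_CUBIC); cv2.imwrite('pics/s15c.png',c)
print('pred mould home top corners',proj('scene',[world(p,(x,y,.084)) for x in(-.0675,.0675) for y in(-.18,.095)]).round(1).tolist())
E
```

```text
clock: 32.17
tool_pos: [0.5638, 0.0802, 0.0343]
orientation: [-89.8, 0.3, -94.9]
force: [-0.1, 21.0, -1.1]
opening: 0.0001
shift [-0.7  0.3 -1.7] turn 0.001 | local now 0.0017 0.1093 0.0343 yawdep -89.93 tilt 0.38 F [-0.1 21.  -1.1] open 0.0001 t 32.17 j [ 28.  19. -24.  -0. -46.  58.]
pred mould home top corners [[134.8, 285.9], [263.5, 247.1], [145.3, 336.2], [285.7, 289.5]]
```

View pics/s15c.png

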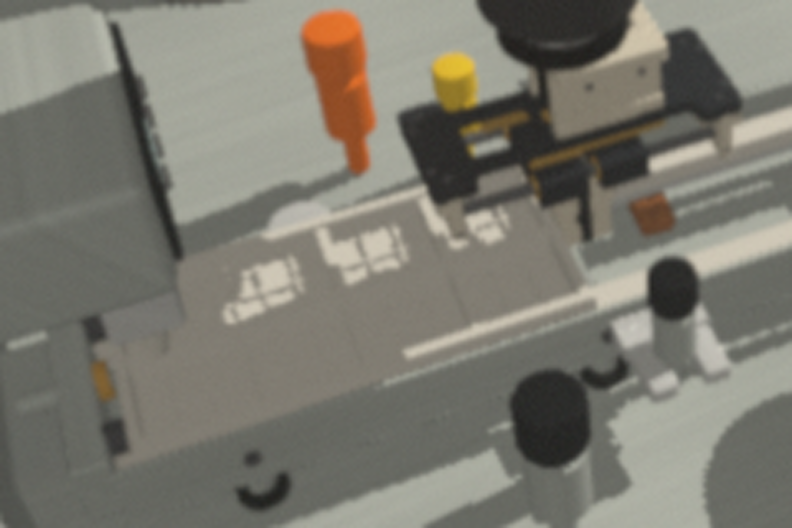

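View pics/t15.png

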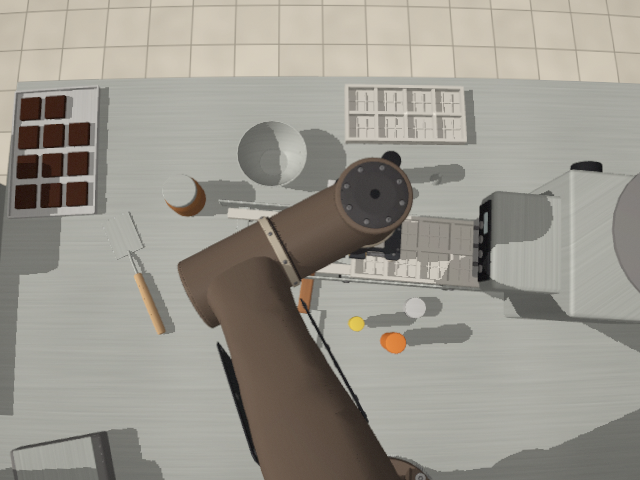

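The mould front meets both dark pads (crop 95,328 and 115,437), and the pin stands in the bracket, free. The bystanders visible are in place and the force is steady at 21 N. Handing in.

```bash
python3 - <<'E'
from plant import ctrl
print(ctrl.close_job())
o=ctrl.get_obs(); print(o['clock'],o['force'],o['tool_pos'])
E
```

```text
the job is handed in; nothing more can be done
None
the job is handed in; nothing more can be done
```

The small black-knobbed stop pin is standing in the bracket's notch, let go. The mould is pressed on both stop pads, and the arm was still holding it there when I handed in at about 32 s. `close_job()` gives no verdict, so the checks below are my own.

**What I did:** I drew the pin straight up, seated it in the notch until it met the bracket with about 6 N at the predicted height, and released it. I then pushed the mould along the slide with closed fingers and slowed down against the plunger.

**Last checks that agreed:**
- **Mould:** the finger position stopped while the push rose from 12 to 21 N. It held at 21 N for 0.75 s, so by the spring data about 11 N is on the pads. The highest push I read was 21.7 N. In the picture the mould's front meets both pads.
- **Pin:** the pictures show it upright in the bracket and clear of the arm.
- **Bystanders:** the bowl, jar, praline cutter, piping nozzle and palette knife look unmoved. The arm hides most of the scraper in the last top view, but the visible part is where it was.

**What failed or disagreed:**
- **First grasp:** it closed on nothing. The real finger tips sit about 31–38 mm above the reported TCP. I measured this in the pictures, corrected for it, and the second grasp held.
- **Bracket position:** its drawn position was about 1 px (roughly 2 mm) off in the scene view. The pin showed the same shift, so the two still lined up.

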